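# Set up the glaze jars behind the rack lip by their test tiles

## Task

Stand the three glaze jars with blue, amber-brown and pale green bands upright in the trough of the plywood rack, behind its front lip, each squarely in front of the fixed test tile of its own glaze colour. The jar that stands between the other two is next to be labelled, so put the white roll of labels flat on the middle of its lid. Leave the red-lidded jar where it is.

Things in the scene. Friction and masses are not known exactly. Their poses are not given: they have to be found in the camera images.
- rack: Plywood rack, fixed. Origin: table level, under the trough's centre; x from front lip to rear step, y along the trough, z up. Trough floor 8 mm above the table, x -40 to 42 mm, 262 mm long. Lip x -46 to -40 mm and end cheeks (6 mm thick): tops 26 mm above the table. Step x 42 to 102 mm, top 22 mm above the table, carries 3 tiles at y -78, 0, 78 mm in varying order, tile tops 31 mm above the table.
- tile_blue_c (a point): Fixed glaze test tile, bare clay at one end, glazed blue at the other; 72 mm (along the rack) x 48 x 9 mm, flat on the rack's rear step. Point: centre of its upper face; axes parallel to the rack's (x to the rear, y along the rack). Its jar's place: on the trough floor, axis 72 mm in front of this point (along -x).
- tile_amber_c (a point): Fixed glaze test tile, bare clay at one end, glazed amber-brown at the other; 72 mm (along the rack) x 48 x 9 mm, flat on the rack's rear step. Point: centre of its upper face; axes parallel to the rack's (x to the rear, y along the rack). Its jar's place: on the trough floor, axis 72 mm in front of this point (along -x).
- tile_green_c (a point): Fixed glaze test tile, bare clay at one end, glazed green at the other; 72 mm (along the rack) x 48 x 9 mm, flat on the rack's rear step. Point: centre of its upper face; axes parallel to the rack's (x to the rear, y along the rack). Its jar's place: on the trough floor, axis 72 mm in front of this point (along -x).
- jar_blue_c (a point): Centre of a loose screw-lid glaze jar, bright blue bands above and below a cream label, black lid with a round blue sticker: upright cylinder 61 mm in diameter, 75 mm high overall (the lid is the top 15 mm and 2 mm narrower in diameter; flat top), standing upright on the table. The point is on its axis, half-way up; z axis up. About 0.2 kg, +-25 %.
- jar_amber_c (a point): Centre of a loose screw-lid glaze jar, amber-brown bands above and below a cream label, white lid with a round amber-brown sticker: upright cylinder 57 mm in diameter, 68 mm high overall (the lid is the top 14 mm and 2 mm narrower in diameter; flat top), standing upright on the table. The point is on its axis, half-way up; z axis up. About 0.2 kg, +-25 %.
- jar_green_c (a point): Centre of a loose screw-lid glaze jar, pale green bands above and below a cream label, black lid with a round green sticker: upright cylinder 65 mm in diameter, 62 mm high overall (the lid is the top 12 mm and 2 mm narrower in diameter; flat top), standing upright on the table. The point is on its axis, half-way up; z axis up. About 0.2 kg, +-25 %.
- roll_c (a point): Centre of a loose white roll of labels lying flat on the table in the row of jars, 60 mm in diameter, 26 mm high, with a brown core hole in the middle. The point is on its axis, half-way up; z axis up. 0.07 kg.
- jar_red_c (a point): Centre of a loose dark brown jar with a red lid, 53 mm in diameter, 70 mm high, half-way up. A bystander: it stays where it stands (not moved by more than 30 mm). Also in the way: fixed tall pots fill the table to the left (y > -0.16 m), up to 0.26 m high: pass above them.
There are look-alikes about, which are no part of the job. What is shaped like the part that bears jar_blue_c but yellow is not meant.

How it is judged:
By the outcome, as a careful person would: the job done as asked, in the order asked, and still so for the second after the job is handed in, with the robot touching nothing.
It also fails if it takes over 106 s, if anything falls off the work surface, if the arm or the gripper's body presses on something with over 40 N, if the wrist force passes 120 N, or if a joint passes its speed limit or range.

## Robot

A 6-joint arm with a two-finger parallel gripper is mounted at the origin on a cart in front of the work surface, level with it; the furniture and walls round the work are solid. World frame = base frame: x ahead of the robot, y to its left, z up, the work surface at z = 0. Lengths are in m, angles in rad, forces in N, time in s.
With the tool pointing down it reaches from about 0.35 to 0.875 m from the base axis. Payload 4.2 kg.
Tool frame: the origin (TCP) lies at the very end of the fingers, on their centre line; the grasp point (between the pads) lies 19 mm behind it; z points along the fingers, y is the direction in which the jaws open and shut (so a half turn about z gives the same grasp; the last joint's range is limited). The gripper opens to 85 mm and grips with 20 to 120 N. Pads are 22 mm wide; open, the fingers measure 114 mm over their backs; the gripper's body (76 mm by 85 mm) begins 54 mm behind the grasp point. The pads swing forward as they close: fully open they stand 13 mm farther back than shut.
Start: joints at [1.544, 0.385, 0.008, 0, -1.194, -0.259], TCP at [0.176, 0.6, 0.231] pointing down, gripper open.
Joint ranges: [-3.14, 3.14], [-1.21, 2.06], [-1.07, 1.41], [-3.16, 2.05], [-2.99, -0.16], [-3.1, 3.1]. Speed limits (rad/s): [2.79, 2.79, 3.14, 3.14, 3.14, 3.14].

## Interface

Orientations are given as a unit quaternion [w, x, y, z].
In Python, from plant import bot gives the robot as it stands.
- The arm moves only by the tool step_arm, never from a script. Its argument "deltas" is a list of rows, each an object with "slide": the shift along the tool's x, y, z in cm, a list of three; "angular": the turn, a rotation vector about the tool's x, y, z in units of 8 degrees (1.0 is 8 degrees), a list of three; "jaw": the opening, from -1 (shut) to 1 (fully open). In form: [{"slide": [x, y, z], "angular": [wx, wy, wz], "jaw": jaw}, ...]. A call has 1 to 12 rows; each row is the pose to reach, as a shift and turn from the pose measured when the call began, along the tool's axes at that moment; what a row does not reach only later rows make up. A row lasts 1/10 s, in which the tool goes at most 50 mm and 8.59 degrees, less where a joint would pass 70% of its speed; a pose out of reach is approached as far as the arm can. A call with a gripper value outside its range is refused whole. The fingers move at their own pace and stop on an object; "grip_force" is the grip in N (left out, the last holds). Time passes only in rows, so rows that repeat a pose let the fingers close. It gives the time, the measured TCP pose, the force and the opening at its end, in the units of the state.
- bot.read_state(): the state, without advancing time (a new reading comes with each control period).
- bot.read_camera(name): name is "scene" or "side" or "wrist"; returns the picture (480x640x3 uint8, red, green, blue); there is no depth.
- bot.camera_info(name): a dict with "intrinsics" (3x3 intrinsics, pixels), "rvec" (rotation vector, rad) and "tvec" (3), from world to camera coordinates, as OpenCV has them; the wrist camera has in their place "T_tool_cam" (4x4, takes a point from camera to tool coordinates, whose origin is the TCP and whose axes are the flange's). Camera axes: x right, y down, z forward; pixel columns grow to the right and rows downward; lengths in m; the calibration is good to about 2 mm. A picture is of the moment at which its call begins: read the wrist's pose just before it. camera_info takes no time and is no camera call.
- bot.job_done(): hands the job in, once; it reports no verdict.
The state is a dict: "t": time; "q": joint angles; "dq": joint speeds; "joint_torque": joint torques, N m; "ee_pos": TCP position; "tcp_rot": TCP orientation; "force": force on the tool from outside, world axes, zero at the start; "moment": the same for the moment, N m; "finger_gap": finger opening in m.
Only numpy, scipy, OpenCV 4.12 (cv2) and the standard library are available. Lean on these libraries where they do the work, as an engineer would, in place of code of your own. Each camera call takes 0.05 s, during which the arm holds its last target.

## Working session

There is one attempt and no reset: what is moved stays moved. The work goes in short steps, Python scripts to look and compute and a tool call to move; the robot and the scene stay as the last step left them, time stands still between calls to the robot, and variables do not carry over. Pictures are saved under pics/ and viewed, and the job is handed in when it is done.

Besides the shell and the picture viewer there is one more tool, called after ">>>" in YAML: its name, and indented under it one key for each argument. step_arm: Moves the arm, as the interface text tells. Its arguments: {"type":"object","properties":{"deltas":{"type":"array","items":{"type":"object","properties":{"slide":{"type":"array","items":{"type":"number"}},"angular":{"type":"array","items":{"type":"number"}},"jaw":{"type":"number"}}}},"grip_force":{"type":"number"}},"required":["deltas"]}

```bash
ls; mkdir -p pics
python3 - <<'E'
from plant import bot
import cv2
s=bot.read_state();print(s)
for n in ("scene","side","wrist"):
    im=bot.read_camera(n);cv2.imwrite(f"pics/{n}0.png",im[:,:,::-1]);i=bot.camera_info(n);print(n,i)
E
```

```text
pics
{'t': 0.0, 'q': array([ 1.54361789e+00,  3.85570483e-01,  6.61016438e-03, -5.18307925e-04,
       -1.19403298e+00, -2.58571883e-01]), 'dq': array([ 0.00075242,  0.00200724, -0.00160235, -0.0005857 , -0.00010269,
        0.00056019]), 'joint_torque': array([-2.47040307e-04, -3.92291844e+01,  1.88406962e+01,  4.18628007e+00,
       -4.55636153e-03, -6.92486452e-06]), 'ee_pos': array([0.17600152, 0.59907891, 0.23020421]), 'tcp_rot': array([ 1.11894901e-03,  9.89796451e-01, -1.42484107e-01, -1.12453787e-04]), 'force': array([ 0.57678816, -0.29320599, -1.03647509]), 'moment': array([ 0.01216965,  0.04024721, -0.0339681 ]), 'finger_gap': 0.08511279810357181}
scene {'intrinsics': array([[474.52812478,   0.        , 326.80572899],
       [  0.        , 474.52812478, 242.67853584],
       [  0.        ,   0.        ,   1.        ]]), 'rvec': array([ 0.92044027, -2.32373573,  1.21735955]), 'tvec': array([0.08662393, 0.36300669, 0.50210469])}
side {'intrinsics': array([[530.95907666,   0.        , 315.78708563],
       [  0.        , 530.95907666, 231.76929555],
       [  0.        ,   0.        ,   1.        ]]), 'rvec': array([ 1.98772495, -0.59047351,  0.35505901]), 'tvec': array([-0.59499333,  0.03862048,  1.02528067])}
wrist {'intrinsics': array([[424.87111019,   0.        , 319.34603069],
       [  0.        , 424.87111019, 241.73703002],
       [  0.        ,   0.        ,   1.        ]]), 'T_tool_cam': array([[-2.94335107e-05, -9.52027104e-01, -3.06013714e-01,
         7.78960626e-02],
       [ 9.99999680e-01, -2.72512695e-04,  7.51619813e-04,
        -7.43936417e-04],
       [-7.98955055e-04, -3.06013594e-01,  9.52026807e-01,
        -1.41877867e-01],
       [ 0.00000000e+00,  0.00000000e+00,  0.00000000e+00,
         1.00000000e+00]])}
```

View pics/scene0.png

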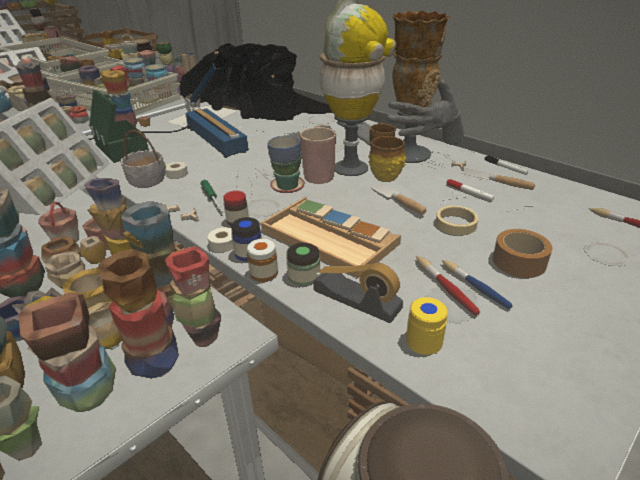

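View pics/side0.png

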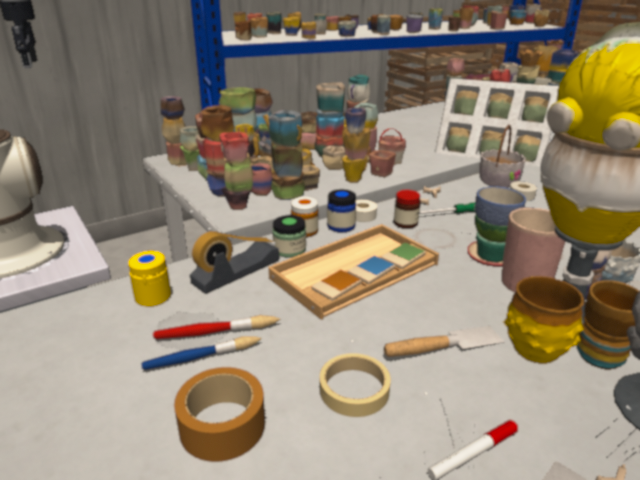

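View pics/wrist0.png

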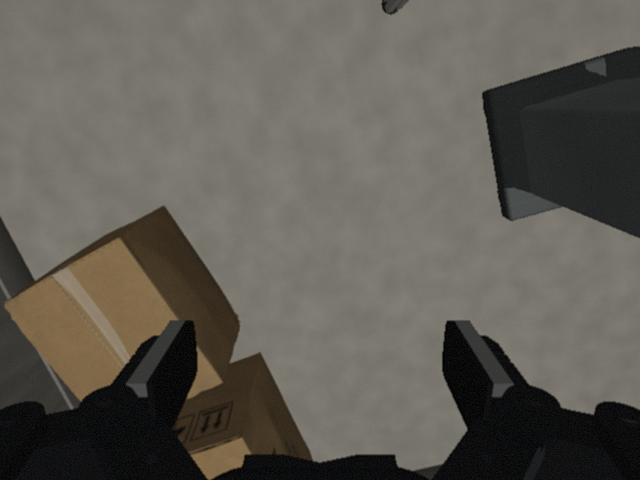

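Scene view: red-lidded jar (235,205), roll (220,238), blue-banded jar with black lid (246,237), amber jar (262,258), green jar (303,262), rack (330,235) with tiles green/blue/amber. The yellow jar with a blue sticker (427,325) is the look-alike. I'll enlarge both views to confirm and measure.

Run:
```python
import cv2
a=cv2.imread("pics/scene0.png")[180:300,195:415];cv2.imwrite("pics/cs.png",cv2.resize(a,None,fx=3.6,fy=3.6,interpolation=cv2.INTER_CUBIC))
a=cv2.imread("pics/side0.png")[180:320,260:445];cv2.imwrite("pics/cd.png",cv2.resize(a,None,fx=4,fy=4,interpolation=cv2.INTER_CUBIC))
```

```text
(no output)
```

View pics/cs.png

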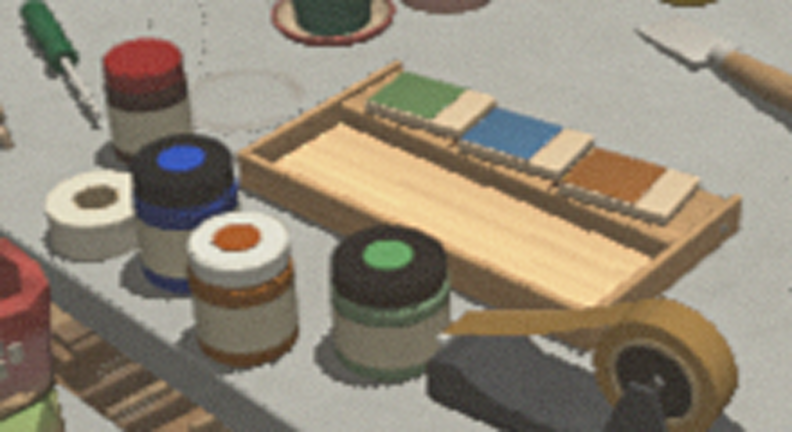

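View pics/cd.png

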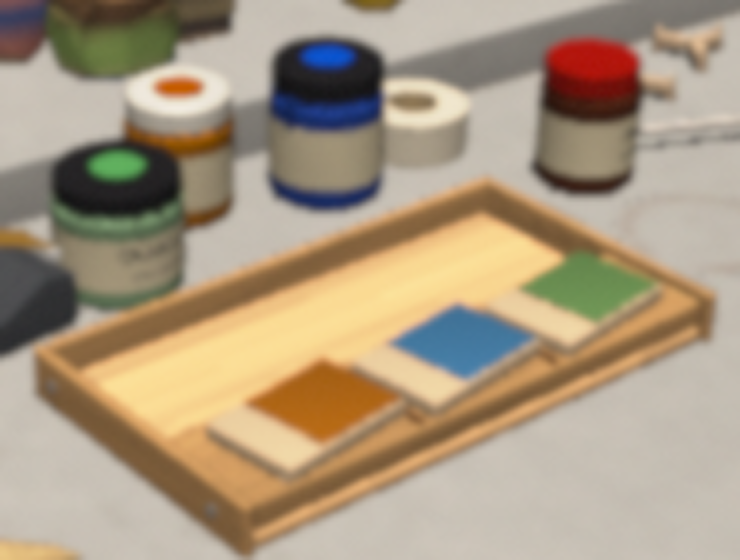

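```bash
cat > h.py <<'E'
import numpy as np,cv2
from scipy.optimize import least_squares
from plant import bot
def cam(n):
    i=bot.camera_info(n);return i["intrinsics"],cv2.Rodrigues(i["rvec"])[0],np.array(i["tvec"]).reshape(3)
C={n:cam(n) for n in("scene","side")}
def wcam():
    s=bot.read_state();i=bot.camera_info("wrist");w,x,y,z=s["tcp_rot"]
    from scipy.spatial.transform import Rotation as Ro
    T=np.eye(4);T[:3,:3]=Ro.from_quat([x,y,z,w]).as_matrix();T[:3,3]=s["ee_pos"]
    M=np.linalg.inv(T@i["T_tool_cam"]);return i["intrinsics"],M[:3,:3],M[:3,3]
def proj(c,P):
    K,R,t=c;q=(R@np.atleast_2d(P).T).T+t;q=(K@q.T).T;return q[:,:2]/q[:,2:]
def onz(c,uv,z):
    K,R,t=c;d=R.T@np.linalg.inv(K)@np.array([uv[0],uv[1],1.]);o=-R.T@t;return o+d*(z-o[2])/d[2]
def S(p):return np.array(p)/3.6-.36+[195,180]
def D(p):return np.array(p)/4.-.375+[260,180]
def tri(a,b):
    f=lambda P:np.r_[(proj(C["scene"],P)-a).ravel(),(proj(C["side"],P)-b).ravel()]
    r=least_squares(f,[.5,-.4,.05]);return r.x,r.fun
E
python3 - <<'E'
from h import *
o={'blue':((181,158),(328,57),.075),'amber':((238,237),(179,87),.068),'green':((389,255),(118,165),.062),'roll':((97,197),(411,102),.026),'red':((145,58),(592,58),.07)}
for k,(a,b,z) in o.items():
    print(k,tri(S(a),D(b)),onz(C['scene'],S(a),z),onz(C['side'],D(b),z))
# rack (x,y,z) ; find y sign: green at +78 or -78
pts=[]
def fit(sg):
    A=[]
    def a(x,y,z,s=None,d=None):A.append(((x,y*sg,z),s,d))
    a(-46,137,26,(240,158),(488,182)); a(102,137,26,(400,65),(713,297)); a(102,-137,26,(740,203),(247,512)); a(-46,-137,26,None,(38,352))
    # tile corners: left(+78) green
    a(96,114,31,(405,73),(585,252+0) if 0 else None)
    a(48,42,31,(462,131),None);a(96,42,31,(494,97),None);a(48,114,31,(367,100),None)
    a(48,-36,31,(556,174),None);a(96,-36,31,(592,143),None)
    a(48,-114,31,(670,218),(208,430));a(96,-114,31,(697,184),(290,472))
    a(48,42,31,None,(490,303));a(96,42,31,None,(570,347));a(48,114,31,None,(583,252));a(96,114,31,None,(658,287))
    a(48,-36,31,None,(355,363));a(96,-36,31,None,(437,408))
    def f(p):
        r=[];c,s=np.cos(p[2]),np.sin(p[2])
        for P,u,v in A:
            P=np.array(P)/1000;W=np.array([p[0]+c*P[0]-s*P[1],p[1]+s*P[0]+c*P[1],P[2]])
            if u: r+=list((proj(C['scene'],W)-S(u)).ravel())
            if v: r+=list((proj(C['side'],W)-D(v)).ravel())
        return np.array(r)
    best=min((least_squares(f,[.5,-.5,t],loss='soft_l1') for t in (0,1.5,3,-1.5)),key=lambda r:r.cost)
    print(sg,best.x,best.cost);print(f(best.x).reshape(-1,2).round(1).tolist())
fit(1);fit(-1)
E
```

```text
blue (array([ 0.60064838, -0.2651361 ,  0.07534144]), array([ 0.11844297,  0.23784509,  0.13358122, -0.23222823])) [ 0.60201349 -0.26585906  0.075     ] [ 0.60019498 -0.26531539  0.075     ]
amber (array([ 0.52487046, -0.24261225,  0.06852005]), array([ 0.04481262,  0.08065447,  0.05203644, -0.08165818])) [ 0.52576344 -0.2431812   0.068     ] [ 0.52517433 -0.24191661  0.068     ]
green (array([ 0.46026319, -0.29137031,  0.06250595]), array([-0.03349438, -0.05444879, -0.03636682,  0.05180471])) [ 0.46061839 -0.29177031  0.062     ] [ 0.46093596 -0.29033873  0.062     ]
roll (array([ 0.6689033 , -0.24875743,  0.02657278]), array([ 0.14060227,  0.28309313,  0.15909583, -0.27726587])) [ 0.67082146 -0.24968224  0.026     ] [ 0.66851695 -0.24873338  0.026     ]
red (array([ 0.72116389, -0.33022662,  0.06915463]), array([-0.01193253, -0.02732271, -0.01240127,  0.02431834])) [ 0.71971148 -0.32928708  0.07      ] [ 0.71991428 -0.33156531  0.07      ]
1 [ 0.51363167 -0.39870882  4.81080208] 33.90624805303736
[[0.1, -1.3], [-0.9, -1.6], [-1.5, -1.3], [0.3, -1.8], [1.8, -2.7], [0.7, 0.0], [-1.0, 0.7], [2.7, -1.6], [-2.2, -0.1], [1.9, 0.8], [0.1, -1.0], [-0.2, -0.9], [2.4, -1.6], [-1.5, -1.1], [0.4, -2.5], [3.2, -1.7], [-1.1, 0.2], [-1.8, -0.9], [-2.2, -1.0], [2.4, -0.3], [3.4, 1.0], [-0.6, -1.5], [-1.7, -0.8]]
-1 [ 0.55327044 -0.52926051  2.05066773] 866.878574729231
[[38.7, -34.6], [78.7, 26.1], [-27.0, 21.1], [-52.5, -21.1], [-0.4, -0.0], [-4.8, -3.1], [137.3, 66.5], [-18.0, 17.0], [2.8, -5.5], [-12.1, 14.6], [-0.4, -0.9], [9.9, -13.0], [-5.0, 6.7], [12.7, -20.6], [42.8, 17.1], [1.4, 0.3], [-5.1, -2.1], [10.8, 3.8], [-34.1, -13.9], [2.1, -0.6], [-40.4, -15.3], [26.6, 9.8], [-20.0, -9.0]]
```

```bash
cat >> h.py <<'E'
def rk(p,P):
    P=np.atleast_2d(P)/1000.;c,s=np.cos(p[2]),np.sin(p[2])
    return np.c_[p[0]+c*P[:,0]-s*P[:,1],p[1]+s*P[:,0]+c*P[:,1],P[:,2]]
def rect(x0,x1,y0,y1,z):return [(x0,y0,z),(x1,y0,z),(x1,y1,z),(x0,y1,z)]
R=[rect(-46,102,-137,137,26),rect(-40,42,-131,131,8)]+[rect(48,96,y-36,y+36,31) for y in(-78,0,78)]
def over(im,c,p,f,off):
    im=cv2.resize(im,None,fx=f,fy=f,interpolation=cv2.INTER_CUBIC)
    for r in R:
        u=(proj(c,rk(p,r))-off+.5)*f-.5
        cv2.polylines(im,[np.int32(u.round())],True,(255,0,255),1)
    return im
E
python3 - <<'E'
from h import *
p=[.51363,-.39871,4.8108]
a=cv2.imread("pics/scene0.png")[180:300,240:415];cv2.imwrite("pics/os.png",over(a,C['scene'],p,4.5,np.array([240,180])))
a=cv2.imread("pics/side0.png")[200:320,260:445];cv2.imwrite("pics/od.png",over(a,C['side'],p,4.3,np.array([260,200])))
E
```

```text
(no output)
```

View pics/os.png

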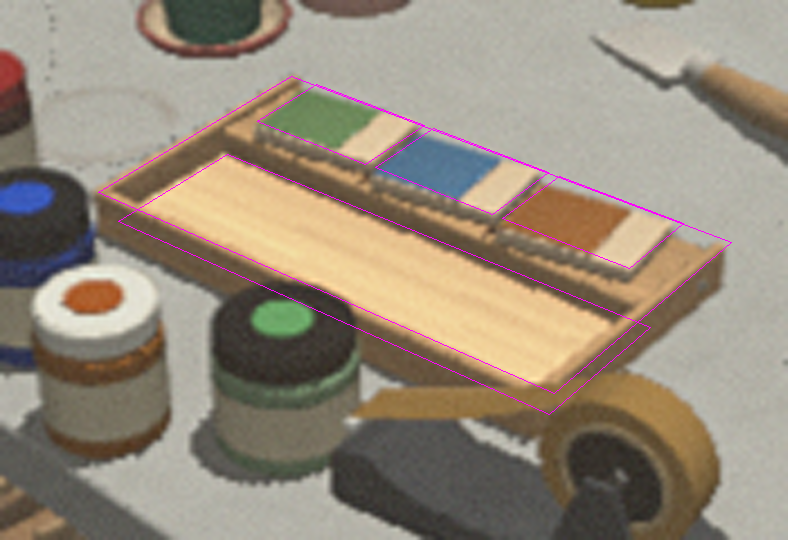

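View pics/od.png

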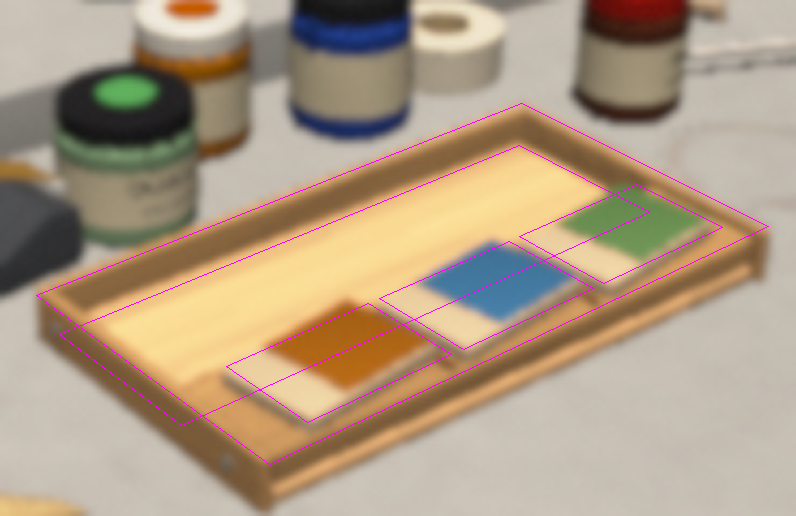

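```bash
cat >> h.py <<'E'
from scipy.spatial.transform import Rotation as Ro
def go(x,y,z,yaw=4.8108-4.71239+0.0):
    """deltas to the pose: tool down, tool x at heading yaw"""
    s=bot.read_state();w,a,b,c=s["tcp_rot"];R0=Ro.from_quat([a,b,c,w])
    T=Ro.from_euler('z',yaw)*Ro.from_euler('x',np.pi)
    d=R0.inv().apply(np.array([x,y,z])-s["ee_pos"])*100
    r=np.degrees((R0.inv()*T).as_rotvec())/8
    print("slide",d.round(2),"ang",r.round(2),"|d|",np.linalg.norm(d).round(1),"yaw0",R0.as_matrix()[:2,0].round(3))
E
python3 - <<'E'
from h import *
go(.176,.6,.36,-.286);go(.5,-.27,.36)
E
```

```text
slide [ -0.03  -0.05 -12.95] ang [ 0.01 -0.    0.  ] |d| 13.0 yaw0 [ 0.959 -0.282]
slide [ 55.6   74.28 -12.82] ang [ 0.01  0.   -2.75] |d| 93.7 yaw0 [ 0.959 -0.282]
```

>>> step_arm:
  deltas:
    - {"slide":[0,0,-12],"jaw":1}
    - {"slide":[0,0,-12.8],"jaw":1}
    - {"slide":[2,2,-12.8],"jaw":1}
    - {"slide":[27,37,-12.8],"angular":[0,0,-1.4],"jaw":1}
    - {"slide":[27,37,-12.8],"angular":[0,0,-1.4],"jaw":1}
    - {"slide":[27,37,-12.8],"angular":[0,0,-1.4],"jaw":1}
    - {"slide":[27,37,-12.8],"angular":[0,0,-1.4],"jaw":1}
    - {"slide":[27,37,-12.8],"angular":[0,0,-1.4],"jaw":1}
    - {"slide":[27,37,-12.8],"angular":[0,0,-1.4],"jaw":1}
    - {"slide":[27,37,-12.8],"angular":[0,0,-1.4],"jaw":1}
    - {"slide":[27,37,-12.8],"angular":[0,0,-1.4],"jaw":1}
    - {"slide":[27,37,-12.8],"angular":[0,0,-1.4],"jaw":1}

```text
validation failed for argument at $.de...
```

Run:
```python
from h import *
print(bot.read_state()['q']);go(.53,-.29,.36)
```

```text
[ 1.54360102e+00  3.85379792e-01  6.96435743e-03 -3.46446418e-04
 -1.19402988e+00 -2.58590421e-01]
slide [ 59.04  75.35 -12.82] ang [ 0.01  0.   -2.75] |d| 96.6 yaw0 [ 0.959 -0.282]
```

>>> step_arm:
  deltas:
    - {"slide":[0,0,-12],"angular":[0,0,0],"jaw":1}
    - {"slide":[0,0,-12.8],"angular":[0,0,0],"jaw":1}
    - {"slide":[2,2,-12.8],"angular":[0,0,0],"jaw":1}
    - {"slide":[27,37,-12.8],"angular":[0,0,-1.4],"jaw":1}
    - {"slide":[27,37,-12.8],"angular":[0,0,-1.4],"jaw":1}
    - {"slide":[27,37,-12.8],"angular":[0,0,-1.4],"jaw":1}
    - {"slide":[27,37,-12.8],"angular":[0,0,-1.4],"jaw":1}
    - {"slide":[27,37,-12.8],"angular":[0,0,-1.4],"jaw":1}
    - {"slide":[27,37,-12.8],"angular":[0,0,-1.4],"jaw":1}
    - {"slide":[27,37,-12.8],"angular":[0,0,-1.4],"jaw":1}
    - {"slide":[27,37,-12.8],"angular":[0,0,-1.4],"jaw":1}
    - {"slide":[27,37,-12.8],"angular":[0,0,-1.4],"jaw":1}

```text
t: 1.35
ee_pos: [0.3307, 0.1654, 0.3593]
tcp_rot: [0.001, 0.999, -0.046, 0.0]
force: [0.5, 0.4, 0.5]
finger_gap: 0.0858
```

Run:
```python
from h import *
print(bot.read_state()['q']);go(.53,-.29,.36)
```

```text
[ 9.11421881e-01 -1.48594200e-01 -2.96960605e-01  7.29572615e-04
 -1.42321182e+00  5.67416893e-01]
slide [ 2.403e+01  4.352e+01 -2.000e-02] ang [ 0.01 -0.   -1.36] |d| 49.7 yaw0 [ 0.996 -0.092]
```

>>> step_arm:
  deltas:
    - {"slide":[24,43.5,0],"angular":[0,0,-1.36],"jaw":1}
    - {"slide":[24,43.5,0],"angular":[0,0,-1.36],"jaw":1}
    - {"slide":[24,43.5,0],"angular":[0,0,-1.36],"jaw":1}
    - {"slide":[24,43.5,0],"angular":[0,0,-1.36],"jaw":1}
    - {"slide":[24,43.5,0],"angular":[0,0,-1.36],"jaw":1}
    - {"slide":[24,43.5,0],"angular":[0,0,-1.36],"jaw":1}
    - {"slide":[24,43.5,0],"angular":[0,0,-1.36],"jaw":1}
    - {"slide":[24,43.5,0],"angular":[0,0,-1.36],"jaw":1}
    - {"slide":[24,43.5,0],"angular":[0,0,-1.36],"jaw":1}
    - {"slide":[24,43.5,0],"angular":[0,0,-1.36],"jaw":1}
    - {"slide":[24,43.5,0],"angular":[0,0,-1.36],"jaw":1}
    - {"slide":[24,43.5,0],"angular":[0,0,-1.36],"jaw":1}

```text
t: 2.55
ee_pos: [0.5299, -0.2913, 0.3578]
tcp_rot: [-0.0, 0.999, 0.048, -0.002]
force: [0.3, 0.6, -0.5]
finger_gap: 0.0853
```

Run:
```python
from h import *
print(bot.read_state()['q']);go(.53,-.29,.36)
c=wcam();im=bot.read_camera("wrist");cv2.imwrite("pics/w1.png",im[:,:,::-1])
np.savez("w1.npz",K=c[0],R=c[1],t=c[2])
p=[.51363,-.39871,4.8108]
o=over(im[:,:,::-1].copy(),c,p,1.25,np.zeros(2))
for P in ([.6006,-.2651,.075],[.5249,-.2426,.068],[.4603,-.2914,.062],[.6689,-.2488,.026],[.7212,-.3302,.07]):
    u=(proj(c,np.array(P))[0]+.5)*1.25-.5;cv2.drawMarker(o,tuple(int(v) for v in u.round()),(255,0,255),0,12,1)
cv2.imwrite("pics/w1o.png",o)
```

```text
[-2.34889439e-01  2.95823465e-01  1.87569027e-01  7.07086642e-04
 -1.46549400e+00  1.90073411e+00]
slide [ 0.02 -0.13 -0.22] ang [-0.    0.02 -0.02] |d| 0.3 yaw0 [0.995 0.095]
```

View pics/w1o.png

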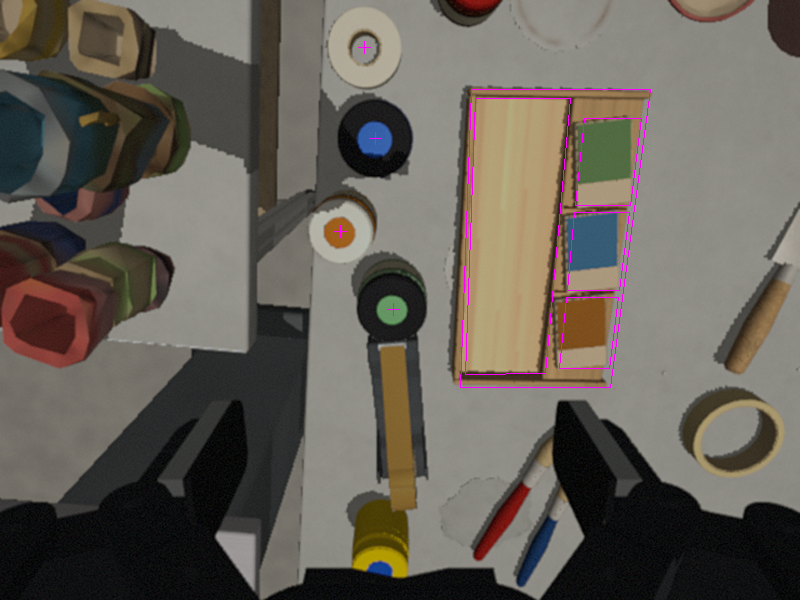

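Wrist view: blue (375,138), amber (340,232), green (392,309) and roll (364,47) match their triangulated centres. The tape dispenser is below the green jar. Next I'll check the rack fit closely.

Run:
```python
import cv2
a=cv2.imread("pics/w1.png")[60:320,355:530];cv2.imwrite("pics/cw.png",cv2.resize(a,None,fx=2.3,fy=2.3,interpolation=cv2.INTER_CUBIC))
a=cv2.imread("pics/w1o.png")[75:400,445:665];cv2.imwrite("pics/cwo.png",cv2.resize(a,None,fx=1.8,fy=1.8,interpolation=cv2.INTER_CUBIC))
```

```text
(no output)
```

View pics/cw.png

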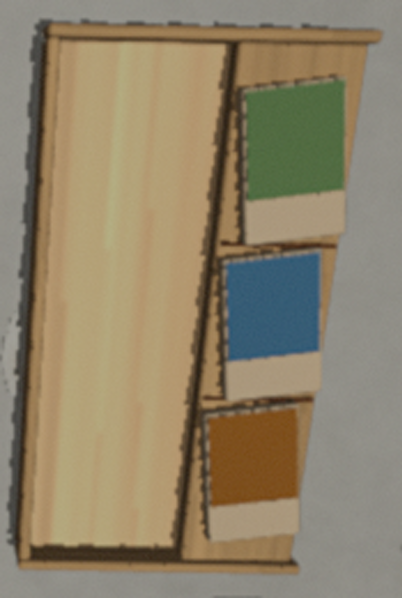

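View pics/cwo.png

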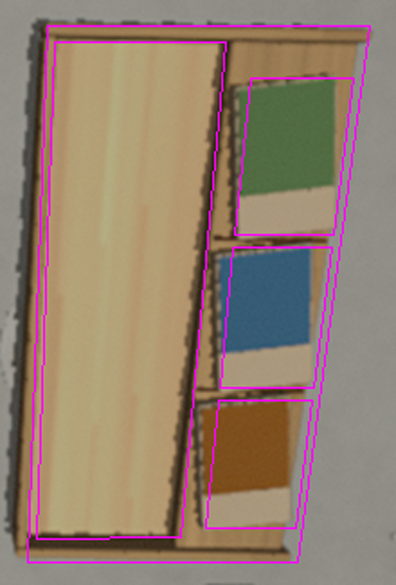

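Run:
```python
from h import *
z=np.load("w1.npz");W=(z['K'],z['R'],z['t'])
Wp=lambda p:(np.array(p)+.5)/2.3-.5+[355,60]
cor=[(-46,137,26),(102,137,26),(102,-137,26),(-46,-137,26)]
ob={'w':(W,[Wp(q) for q in((45,23),(381,32),(298,568),(20,568))]),
'scene':(C['scene'],[S((240,158)),S((400,65)),S((740,203)),None]),
'side':(C['side'],[D((488,182)),D((713,297)),D((247,512)),D((38,352))])}
def f(p,ks):
    r=[]
    for k in ks:
        c,u=ob[k];m=proj(c,rk(p,cor))
        for a,b in zip(m,u):
            if b is not None:r+=list(a-b)
    return np.array(r)
for ks in(['w'],['scene'],['side'],['w','scene','side']):
    r=least_squares(f,[.51,-.4,4.81],args=(ks,));print(ks,r.x.round(4),r.fun.round(1))
p=r.x
# tile corners on plane z=31mm, from wrist, into rack frame
t={'green':((243,88),(345,76),(345,232),(243,244)),'blue':((220,264),(320,252),(322,388),(226,399)),'amber':((203,413),(298,404),(298,531),(212,541))}
for k,v in t.items():
    q=[onz(W,Wp(a),.031)[:2]-p[:2] for a in v];c,s=np.cos(p[2]),np.sin(p[2])
    q=np.array([[c*a[0]+s*a[1],-s*a[0]+c*a[1]] for a in q])*1000;print(k,q.round(0).tolist(),q.mean(0).round(1))
```

```text
['w'] [ 0.5147 -0.3954  4.794 ] [ 1.8 -0.6 -1.6 -2.5 -0.7  2.8  0.5  1.4]
['scene'] [ 0.5113 -0.3919  4.7771] [-0.6 -0.8 -0.6 -0.2  1.1  0.5]
['side'] [ 0.5134 -0.4002  4.7981] [ 0.3 -1.   1.1 -0.9 -0.2  0.3 -1.   0.5]
['w', 'scene', 'side'] [ 0.5146 -0.3961  4.7944] [ 2.4 -0.4 -1.1 -2.3 -0.1  2.9  1.1  1.5 -0.6 -1.5 -1.5 -1.2  0.9 -1.7
 -0.3 -1.9  0.  -1.8 -1.4 -1.3 -1.6 -0.8]
green [[42.0, 110.0], [88.0, 116.0], [98.0, 46.0], [51.0, 40.0]] [69.8 77.8]
blue [[41.0, 30.0], [88.0, 36.0], [98.0, -31.0], [51.0, -38.0]] [69.3 -0.6]
amber [[40.0, -45.0], [87.0, -40.0], [97.0, -109.0], [52.0, -115.0]] [ 69.1 -77.3]
```

Run:
```python
from h import *
go(.6006,-.2651,.10,.082);go(.6006,-.2651,.031,.082)
z=np.load("w1.npz");W=(z['K'],z['R'],z['t'])
for n,u,h in(('blue',(375,138),.075),('amber',(340.5,232),.068),('green',(391.5,310),.062),('roll',(364.5,47.5),.026)):
    print(n,onz(W,(np.array(u)+.5)/1.25-.5,h).round(4))
```

```text
slide [ 7.36 -1.8  25.86] ang [-0.    0.01  0.11] |d| 26.9 yaw0 [0.995 0.097]
slide [ 7.38 -1.8  32.76] ang [-0.    0.01  0.11] |d| 33.6 yaw0 [0.995 0.097]
blue [ 0.6003 -0.2653  0.075 ]
amber [ 0.5242 -0.2428  0.068 ]
green [ 0.4589 -0.2906  0.062 ]
roll [ 0.6685 -0.2491  0.026 ]
```

>>> step_arm:
  deltas:
    - {"slide":[7.4,-1.8,14],"angular":[0,0,0.1],"jaw":1}
    - {"slide":[7.4,-1.8,14],"angular":[0,0,0.1],"jaw":1}
    - {"slide":[7.4,-1.8,14],"angular":[0,0,0.1],"jaw":1}
    - {"slide":[7.4,-1.8,18],"angular":[0,0,0.1],"jaw":1}
    - {"slide":[7.4,-1.8,22],"angular":[0,0,0.1],"jaw":1}
    - {"slide":[7.4,-1.8,26],"angular":[0,0,0.1],"jaw":1}
    - {"slide":[7.4,-1.8,29],"angular":[0,0,0.1],"jaw":1}
    - {"slide":[7.4,-1.8,31],"angular":[0,0,0.1],"jaw":1}
    - {"slide":[7.4,-1.8,32.7],"angular":[0,0,0.1],"jaw":1}
    - {"slide":[7.4,-1.8,32.7],"angular":[0,0,0.1],"jaw":1}
  grip_force: 40

```text
t: 3.6
ee_pos: [0.599, -0.2629, 0.0299]
tcp_rot: [-0.001, 0.999, 0.042, -0.003]
force: [-0.7, 0.1, 0.1]
finger_gap: 0.0857
```

Run:
```python
from h import *
go(.6006,-.2651,.031,.082)
im=bot.read_camera("wrist");cv2.imwrite("pics/w2.png",im[:,:,::-1])
im=bot.read_camera("side");cv2.imwrite("pics/s2.png",cv2.resize(im[130:300,240:480,::-1],None,fx=3,fy=3))
```

```text
slide [ 0.14  0.23 -0.11] ang [-0.01  0.05  0.02] |d| 0.3 yaw0 [0.996 0.084]
```

View pics/w2.png

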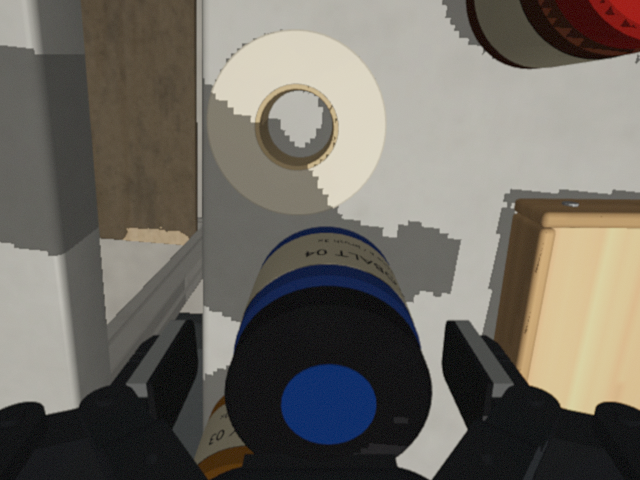

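View pics/s2.png

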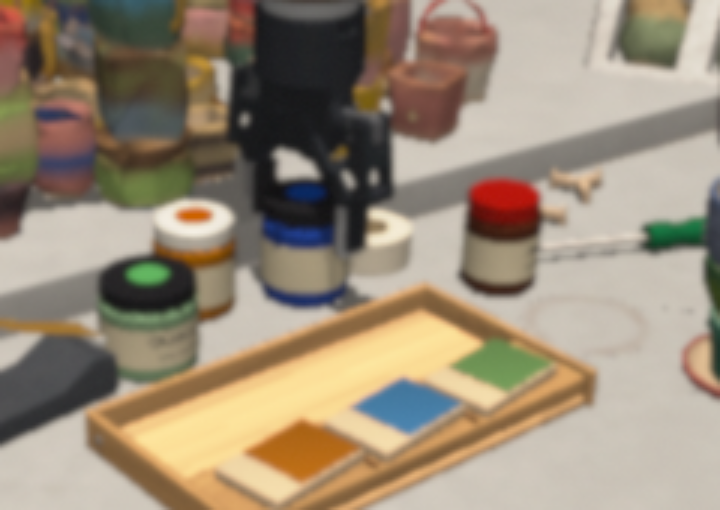

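The open fingers straddle the blue-banded, black-lidded jar (lid at (328,404), slightly right of the finger midline). I'll centre on it and close.

>>> step_arm:
  deltas:
    - {"slide":[0.15,0.23,0],"angular":[0,0,0],"jaw":1}
    - {"slide":[0.15,0.23,0],"angular":[0,0,0],"jaw":-0.2}
    - {"slide":[0.15,0.23,0],"angular":[0,0,0],"jaw":-0.5}
    - {"slide":[0.15,0.23,0],"angular":[0,0,0],"jaw":-0.5}
    - {"slide":[0.15,0.23,0],"angular":[0,0,0],"jaw":-0.5}
    - {"slide":[0.15,0.23,0],"angular":[0,0,0],"jaw":-0.5}
    - {"slide":[0.15,0.23,0],"angular":[0,0,0],"jaw":-0.5}
  grip_force: 40

```text
t: 4.4
ee_pos: [0.6038, -0.2664, 0.0344]
tcp_rot: [0.001, 0.999, 0.042, 0.001]
force: [-0.3, 1.6, 5.9]
finger_gap: 0.0587
```

Run:
```python
from h import *
s=bot.read_state();print(s['ee_pos'],s['finger_gap'],s['force'])
go(.5145,-.3951,.14,.082);go(.5145,-.3951,s['ee_pos'][2]+.009,.082)
```

```text
[ 0.60382803 -0.26636179  0.0344203 ] 0.05870524037828283 [-0.25728192  1.57011734  5.91431097]
slide [ -9.98  12.08 -10.56] ang [ 0.01 -0.01  0.02] |d| 18.9 yaw0 [0.996 0.085]
slide [-9.99 12.07 -0.9 ] ang [ 0.01 -0.01  0.02] |d| 15.7 yaw0 [0.996 0.085]
```

Run:
```python
from h import *
im=bot.read_camera("side");cv2.imwrite("pics/s3.png",cv2.resize(im[160:260,280:420,::-1],None,fx=5,fy=5))
im=bot.read_camera("wrist");cv2.imwrite("pics/w3.png",im[:,:,::-1])
s=bot.read_state();print(s['ee_pos'],s['finger_gap'],s['force'])
```

```text
[ 0.60379689 -0.26636347  0.03439656] 0.0588534188270956 [-0.75493558  1.27608632  6.30858039]
```

View pics/s3.png

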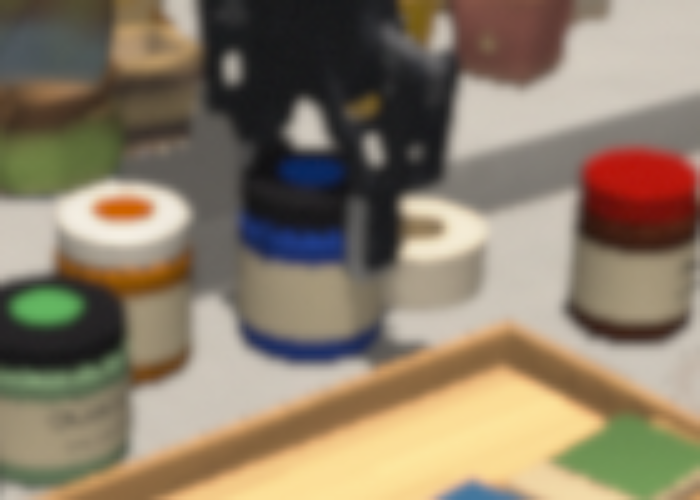

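View pics/w3.png

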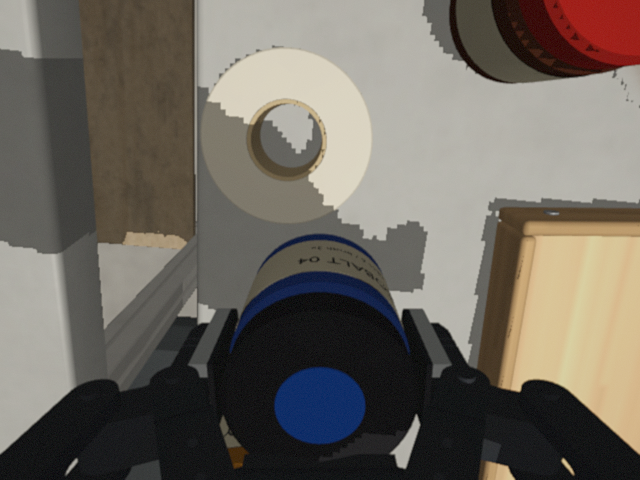

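Run:
```python
from h import *
c=wcam();print(onz(c,(320,404.5),.075), bot.read_state()['ee_pos'])
go(.6038,-.2664,.13,.082)
```

```text
[ 0.6004852  -0.26599412  0.075     ] [ 0.60379689 -0.26636347  0.03439656]
slide [ 0.01  0.02 -9.56] ang [ 0.01 -0.01  0.02] |d| 9.6 yaw0 [0.996 0.085]
```

>>> step_arm:
  deltas:
    - {"slide":[0,0,-3],"angular":[0,0,0],"jaw":-0.5}
    - {"slide":[0,0,-6],"angular":[0,0,0],"jaw":-0.5}
    - {"slide":[0,0,-10],"angular":[0,0,0],"jaw":-0.5}
    - {"slide":[0,0,-10],"angular":[0,0,0],"jaw":-0.5}
    - {"slide":[0,0,-10],"angular":[0,0,0],"jaw":-0.5}
  grip_force: 50

```text
t: 5.0
ee_pos: [0.6036, -0.2661, 0.1349]
tcp_rot: [0.0, 0.999, 0.042, 0.001]
force: [-0.1, 0.8, -3.0]
finger_gap: 0.0583
```

Run:
```python
from h import *
c=wcam();im=bot.read_camera("wrist");cv2.imwrite("pics/w4.png",im[:,:,::-1])
s=bot.read_state();print(s['ee_pos'],s['finger_gap'],s['force'])
```

```text
[ 0.60263262 -0.26585376  0.13329889] 0.058367252662045004 [-0.70113684  0.39424013 -2.73705999]
```

View pics/w4.png

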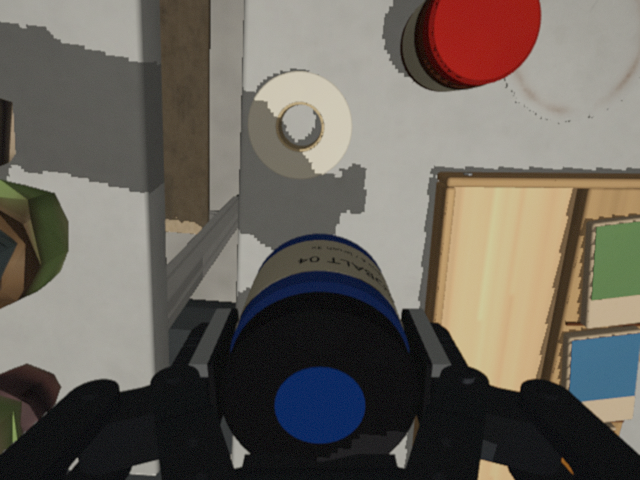

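Run:
```python
from h import *
go(.5178,-.3955,.13,.082);go(.5178,-.3955,.0445,.082)
```

```text
slide [-9.54 12.21  0.33] ang [-0.    0.    0.01] |d| 15.5 yaw0 [0.996 0.084]
slide [-9.54 12.21  8.88] ang [-0.    0.    0.01] |d| 17.9 yaw0 [0.996 0.084]
```

>>> step_arm:
  deltas:
    - {"slide":[-3,4,0],"angular":[0,0,0],"jaw":-0.5}
    - {"slide":[-6,8,0],"angular":[0,0,0],"jaw":-0.5}
    - {"slide":[-9.5,12.2,0],"angular":[0,0,0],"jaw":-0.5}
    - {"slide":[-9.5,12.2,0],"angular":[0,0,0],"jaw":-0.5}
    - {"slide":[-9.5,12.2,2],"angular":[0,0,0],"jaw":-0.5}
    - {"slide":[-9.5,12.2,4],"angular":[0,0,0],"jaw":-0.5}
    - {"slide":[-9.5,12.2,6],"angular":[0,0,0],"jaw":-0.5}
    - {"slide":[-9.5,12.2,7.5],"angular":[0,0,0],"jaw":-0.5}
    - {"slide":[-9.5,12.2,8.3],"angular":[0,0,0],"jaw":-0.5}
    - {"slide":[-9.5,12.2,8.3],"angular":[0,0,0],"jaw":-0.5}
    - {"slide":[-9.5,12.2,8.3],"angular":[0,0,0],"jaw":-0.5}

```text
t: 6.15
ee_pos: [0.5183, -0.3953, 0.0501]
tcp_rot: [-0.0, 0.999, 0.042, -0.001]
force: [-0.6, 0.2, -1.6]
finger_gap: 0.0583
```

Run:
```python
from h import *
go(.5178,-.3955,.0424,.082)
im=bot.read_camera("wrist");cv2.imwrite("pics/w5.png",im[:,:,::-1])
s=bot.read_state();print(s['ee_pos'],s['finger_gap'],s['force'])
```

```text
slide [-0.05  0.01  0.77] ang [-0.    0.01  0.02] |d| 0.8 yaw0 [0.996 0.084]
[ 0.51868196 -0.39555916  0.05080446] 0.058363272523509584 [-0.63093425 -0.39801896 -2.07778732]
```

View pics/w5.png

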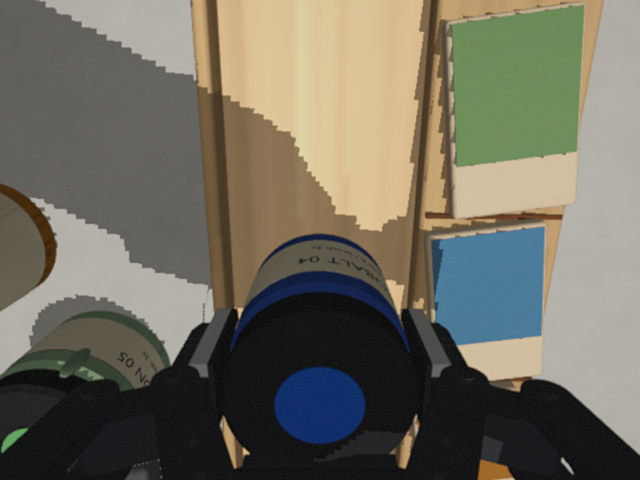

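Jar is between the lip (x≈205) and the step (x≈425), clear of both. Lowering and releasing.

>>> step_arm:
  deltas:
    - {"slide":[-0.05,0,0.4],"angular":[0,0,0],"jaw":-0.5}
    - {"slide":[-0.05,0,0.8],"angular":[0,0,0],"jaw":-0.5}
    - {"slide":[-0.05,0,0.85],"angular":[0,0,0],"jaw":-0.5}
    - {"slide":[-0.05,0,0.85],"angular":[0,0,0],"jaw":-0.5}

```text
t: 6.6
ee_pos: [0.5183, -0.3956, 0.0425]
tcp_rot: [0.0, 0.999, 0.042, 0.0]
force: [0.3, -0.1, -0.8]
finger_gap: 0.0583
```

>>> step_arm:
  deltas:
    - {"slide":[0,0,0.1],"angular":[0,0,0],"jaw":-0.5}
    - {"slide":[0,0,0.1],"angular":[0,0,0],"jaw":0.6}
    - {"slide":[0,0,0.1],"angular":[0,0,0],"jaw":1}
    - {"slide":[0,0,0.1],"angular":[0,0,0],"jaw":1}
    - {"slide":[0,0,0.1],"angular":[0,0,0],"jaw":1}
    - {"slide":[0,0,-2],"angular":[0,0,0],"jaw":1}
    - {"slide":[0,0,-5],"angular":[0,0,0],"jaw":1}
    - {"slide":[0,0,-9],"angular":[0,0,0],"jaw":1}
    - {"slide":[0,0,-12],"angular":[0,0,0],"jaw":1}

```text
t: 7.5
ee_pos: [0.5187, -0.396, 0.1649]
tcp_rot: [0.001, 0.999, 0.042, 0.001]
force: [0.6, 0.1, -0.5]
finger_gap: 0.0853
```

Run:
```python
from h import *
c=wcam();im=bot.read_camera("wrist");cv2.imwrite("pics/w6.png",im[:,:,::-1])
s=bot.read_state();print(s['ee_pos'],s['finger_gap'],s['force'])
go(.5246,-.2427,.15,.082);go(.5246,-.2427,.028,.082)
np.savez("w6.npz",K=c[0],R=c[1],t=c[2])
```

```text
[ 0.52105252 -0.3976657   0.17087989] 0.08539326903727053 [ 0.5044593  -0.7947219   3.99585344]
slide [  1.66 -15.43   1.97] ang [ 0.06 -0.07  0.03] |d| 15.6 yaw0 [0.996 0.086]
slide [  1.54 -15.53  14.17] ang [ 0.06 -0.07  0.03] |d| 21.1 yaw0 [0.996 0.086]
```

View pics/w6.png

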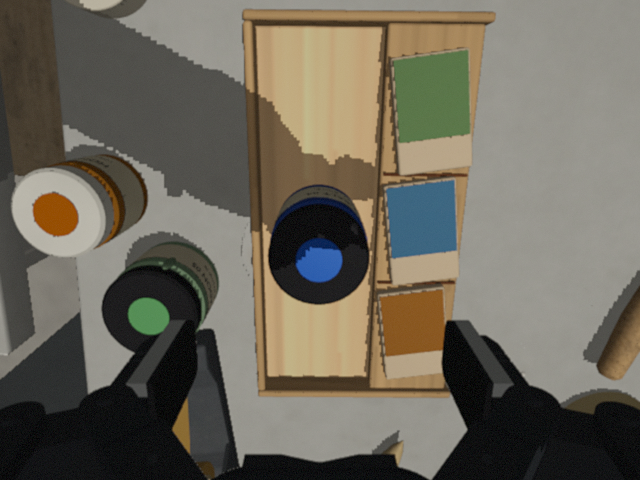

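Blue jar stands in the trough (sticker (319,261)) beside the blue tile (420,220). Next the amber jar, the white lid with the amber sticker.

>>> step_arm:
  deltas:
    - {"slide":[1.6,-5,2],"angular":[0,0,0],"jaw":1}
    - {"slide":[1.6,-10,2],"angular":[0,0,0],"jaw":1}
    - {"slide":[1.6,-15.5,2],"angular":[0,0,0],"jaw":1}
    - {"slide":[1.6,-15.5,2],"angular":[0,0,0],"jaw":1}
    - {"slide":[1.6,-15.5,5],"angular":[0,0,0],"jaw":1}
    - {"slide":[1.6,-15.5,8],"angular":[0,0,0],"jaw":1}
    - {"slide":[1.6,-15.5,8],"angular":[0,0,0],"jaw":1}
    - {"slide":[1.6,-15.5,8],"angular":[0,0,0],"jaw":1}

```text
t: 8.35
ee_pos: [0.5247, -0.243, 0.0898]
tcp_rot: [0.004, 0.999, 0.043, 0.005]
force: [0.5, -0.1, 0.3]
finger_gap: 0.0854
```

Run:
```python
from h import *
im=bot.read_camera("wrist");cv2.imwrite("pics/w7.png",im[:,:,::-1])
s=bot.read_state();print(s['ee_pos'],s['finger_gap'],s['force'])
go(.5246,-.2427,.028,.082)
```

```text
[ 0.5254874  -0.24319382  0.09082111] 0.0855153058944363 [-0.35940707  0.663156   -0.03039414]
slide [-0.16 -0.12  6.28] ang [ 0.07 -0.08  0.03] |d| 6.3 yaw0 [0.996 0.086]
```

View pics/w7.png

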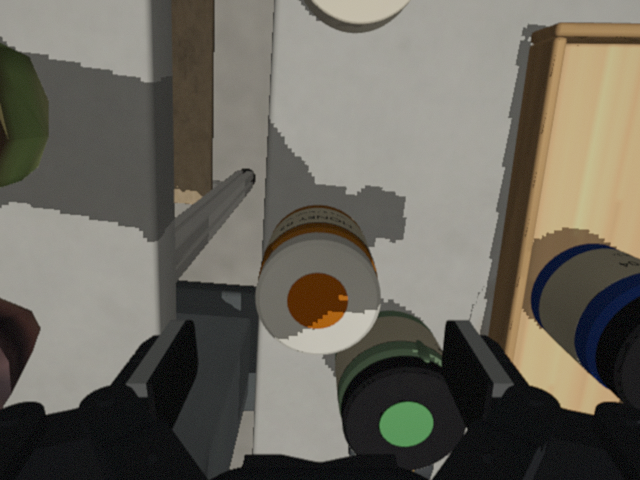

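>>> step_arm:
  deltas:
    - {"slide":[-0.15,-0.1,3],"angular":[0.07,-0.08,0],"jaw":1}
    - {"slide":[-0.15,-0.1,5],"angular":[0.07,-0.08,0],"jaw":1}
    - {"slide":[-0.15,-0.1,6.3],"angular":[0.07,-0.08,0],"jaw":1}
    - {"slide":[-0.15,-0.1,6.3],"angular":[0.07,-0.08,0],"jaw":1}
    - {"slide":[-0.15,-0.1,6.3],"angular":[0.07,-0.08,0],"jaw":1}
    - {"slide":[-0.15,-0.1,6.3],"angular":[0.07,-0.08,0],"jaw":0.2}
    - {"slide":[-0.15,-0.1,6.3],"angular":[0.07,-0.08,0],"jaw":-0.5}
    - {"slide":[-0.15,-0.1,6.3],"angular":[0.07,-0.08,0],"jaw":-0.5}
    - {"slide":[-0.15,-0.1,6.3],"angular":[0.07,-0.08,0],"jaw":-0.5}
    - {"slide":[-0.15,-0.1,6.3],"angular":[0.07,-0.08,0],"jaw":-0.5}
    - {"slide":[-0.15,-0.1,6.3],"angular":[0.07,-0.08,0],"jaw":-0.5}
  grip_force: 45

```text
t: 9.5
ee_pos: [0.5256, -0.2431, 0.0292]
tcp_rot: [0.0, 0.999, 0.043, 0.001]
force: [-0.5, 1.3, 7.1]
finger_gap: 0.0548
```

Run:
```python
from h import *
c=wcam();im=bot.read_camera("wrist");cv2.imwrite("pics/w8.png",im[:,:,::-1])
np.savez("w8.npz",K=c[0],R=c[1],t=c[2])
s=bot.read_state();print(s['ee_pos'],s['finger_gap'],s['force'])
```

```text
[ 0.52554105 -0.24307315  0.02917994] 0.05450202256439028 [-1.42968883  0.72010712  6.62114052]
```

View pics/w8.png

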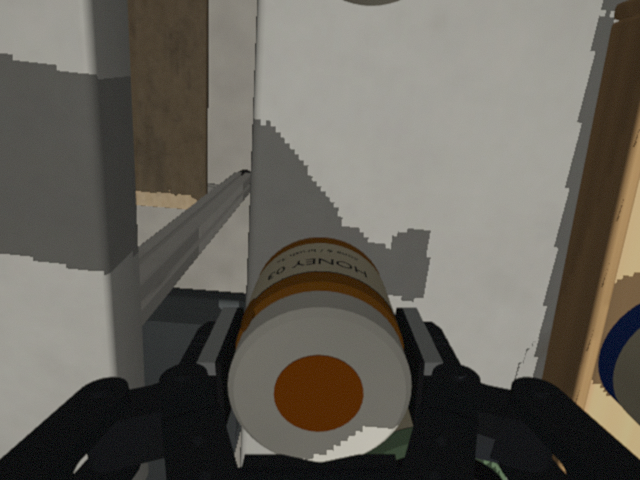

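Run:
```python
from h import *
z=np.load("w8.npz");c=(z['K'],z['R'],z['t']);j=onz(c,(319,392.5),.068);e=np.array([.52554,-.24307]);print(j)
t=np.array([.4369,-.4015])+e-j[:2];print(t)
go(t[0],t[1],.13,.082);go(t[0],t[1],.0292+.008,.082)
# blue jar placed check
print(bot.read_state()['q'])
```

```text
[ 0.52486087 -0.24219616  0.068     ]
[ 0.43757913 -0.40237384]
slide [-10.12  15.12 -10.09] ang [ 0.01 -0.02  0.03] |d| 20.8 yaw0 [0.996 0.086]
slide [-10.14  15.11  -0.81] ang [ 0.01 -0.02  0.03] |d| 18.2 yaw0 [0.996 0.086]
[-1.53428321e-01  5.25962657e-01 -3.43780617e-01  5.26969748e-04
 -6.98449674e-01  1.81034656e+00]
```

>>> step_arm:
  deltas:
    - {"slide":[0,0,-4],"angular":[0,0,0],"jaw":-0.5}
    - {"slide":[0,0,-8],"angular":[0,0,0],"jaw":-0.5}
    - {"slide":[0,0,-10],"angular":[0,0,0],"jaw":-0.5}
    - {"slide":[-3,4,-10],"angular":[0,0,0],"jaw":-0.5}
    - {"slide":[-6,8,-10],"angular":[0,0,0],"jaw":-0.5}
    - {"slide":[-9,12,-10],"angular":[0,0,0],"jaw":-0.5}
    - {"slide":[-10.1,15.1,-10],"angular":[0,0,0],"jaw":-0.5}
    - {"slide":[-10.1,15.1,-10],"angular":[0,0,0],"jaw":-0.5}
    - {"slide":[-10.1,15.1,-8],"angular":[0,0,0],"jaw":-0.5}
    - {"slide":[-10.1,15.1,-5],"angular":[0,0,0],"jaw":-0.5}
    - {"slide":[-10.1,15.1,-3],"angular":[0,0,0],"jaw":-0.5}
    - {"slide":[-10.1,15.1,-2.5],"angular":[0,0,0],"jaw":-0.5}

```text
t: 10.75
ee_pos: [0.4362, -0.4003, 0.0511]
tcp_rot: [-0.002, 0.999, 0.043, -0.001]
force: [-1.1, 0.6, -0.4]
finger_gap: 0.0544
```

Run:
```python
from h import *
im=bot.read_camera("wrist");cv2.imwrite("pics/w9.png",im[:,:,::-1])
s=bot.read_state();print(s['ee_pos'],s['finger_gap'],s['force'])
go(.4376,-.4024,.0372,.082)
```

```text
[ 0.43685948 -0.40082845  0.05173563] 0.05461354951247781 [-0.57784579  0.35864647 -2.40272758]
slide [0.06 0.17 1.45] ang [-0.01  0.01  0.03] |d| 1.5 yaw0 [0.996 0.087]
```

View pics/w9.png

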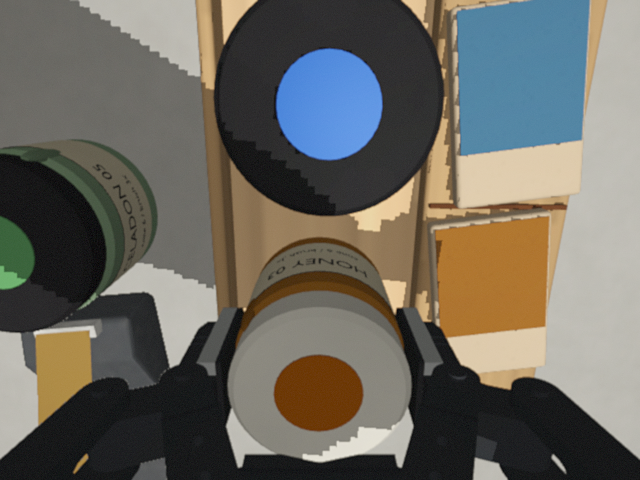

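>>> step_arm:
  deltas:
    - {"slide":[0.05,0.15,0.6],"angular":[0,0,0],"jaw":-0.5}
    - {"slide":[0.05,0.15,1.2],"angular":[0,0,0],"jaw":-0.5}
    - {"slide":[0.05,0.15,1.5],"angular":[0,0,0],"jaw":-0.5}
    - {"slide":[0.05,0.15,1.5],"angular":[0,0,0],"jaw":-0.5}
    - {"slide":[0.05,0.15,1.5],"angular":[0,0,0],"jaw":-0.5}

```text
t: 11.3
ee_pos: [0.4378, -0.4024, 0.0372]
tcp_rot: [-0.001, 0.999, 0.043, -0.0]
force: [-0.3, 0.9, 0.1]
finger_gap: 0.0547
```

>>> step_arm:
  deltas:
    - {"slide":[0,0,0.05],"angular":[0,0,0],"jaw":-0.5}
    - {"slide":[0,0,0.05],"angular":[0,0,0],"jaw":0.6}
    - {"slide":[0,0,0],"angular":[0,0,0],"jaw":1}
    - {"slide":[0,0,0],"angular":[0,0,0],"jaw":1}
    - {"slide":[0,0,0],"angular":[0,0,0],"jaw":1}
    - {"slide":[0,0,-2],"angular":[0,0,0],"jaw":1}
    - {"slide":[0,0,-5],"angular":[0,0,0],"jaw":1}
    - {"slide":[0,0,-9],"angular":[0,0,0],"jaw":1}
    - {"slide":[0,0,-12],"angular":[0,0,0],"jaw":1}
    - {"slide":[0,0,-12],"angular":[0,0,0],"jaw":1}
    - {"slide":[0,0,-12],"angular":[0,0,0],"jaw":1}

```text
t: 12.4
ee_pos: [0.438, -0.4025, 0.1579]
tcp_rot: [-0.0, 0.999, 0.043, 0.001]
force: [-0.1, -0.2, -0.6]
finger_gap: 0.0855
```

Run:
```python
from h import *
c=wcam();im=bot.read_camera("wrist");cv2.imwrite("pics/w10.png",im[:,:,::-1])
s=bot.read_state();print(s['ee_pos'],s['finger_gap'],s['force'])
go(.4596,-.291,.09,.082);go(.4596,-.291,.025,.082)
np.savez("w10.npz",K=c[0],R=c[1],t=c[2])
```

```text
[ 0.43733843 -0.40213475  0.15661044] 0.08557291237285783 [ 0.43635165  0.21633912 -0.7537134 ]
slide [  3.19 -10.86   6.68] ang [-0.02  0.01  0.03] |d| 13.1 yaw0 [0.996 0.086]
slide [  3.19 -10.85  13.18] ang [-0.02  0.01  0.03] |d| 17.4 yaw0 [0.996 0.086]
```

View pics/w10.png

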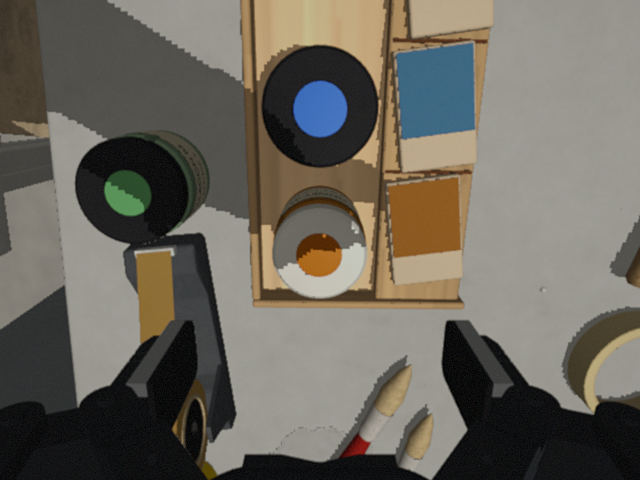

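Run:
```python
from h import *
z=np.load("w10.npz");c=(z['K'],z['R'],z['t']);p=[.5146,-.3961,4.7944]
def rf(u,h):
    a=onz(c,u,h)[:2]-p[:2];k,s=np.cos(p[2]),np.sin(p[2]);return np.array([k*a[0]+s*a[1],-s*a[0]+k*a[1]])*1000
print('blue',rf((320.5,109),.083),'amber',rf((319,255),.076))
for t in(((395,53),(474,41),(476,157),(400,171)),((388,183),(460,175),(462,277),(393,285))):print(np.mean([rf(u,.031) for u in t],0))
for u in((244,0),(254,303)):print('lip out',rf(u,.026))
for u in((389,0),(373,298)):print('step',rf(u,.022))
print('cheek end',rf((254,305),.026),rf((464,305),.026))
```

```text
blue [-0.46096139 -0.41450753] amber [ -0.86065222 -78.35234522]
[69.45586449  0.17867294]
[ 69.4791561  -77.88622452]
lip out [-44.44181283  58.5347787 ]
lip out [ -46.80401767 -132.45796397]
step [39.14538493 59.7552535 ]
step [  38.03673088 -130.06092773]
cheek end [ -46.87029398 -134.02337592] [ 102.38202222 -133.32341695]
```

Blue and amber sit within 1 mm of their places. Now the green jar (128,193), with the dispenser just below it in the image.

>>> step_arm:
  deltas:
    - {"slide":[1.5,-5,1],"angular":[0,0,0],"jaw":1}
    - {"slide":[3.2,-10,1],"angular":[0,0,0],"jaw":1}
    - {"slide":[3.2,-10.85,1],"angular":[0,0,0],"jaw":1}
    - {"slide":[3.2,-10.85,1],"angular":[0,0,0],"jaw":1}
    - {"slide":[3.2,-10.85,4],"angular":[0,0,0],"jaw":1}
    - {"slide":[3.2,-10.85,6.5],"angular":[0,0,0],"jaw":1}
    - {"slide":[3.2,-10.85,6.5],"angular":[0,0,0],"jaw":1}
    - {"slide":[3.2,-10.85,6.5],"angular":[0,0,0],"jaw":1}

```text
t: 13.25
ee_pos: [0.4595, -0.2921, 0.0915]
tcp_rot: [-0.001, 0.999, 0.043, -0.001]
force: [0.0, 0.2, 0.1]
finger_gap: 0.0855
```

Run:
```python
from h import *
c=wcam();im=bot.read_camera("wrist");cv2.imwrite("pics/w11.png",im[:,:,::-1])
np.savez("w11.npz",K=c[0],R=c[1],t=c[2])
im=bot.read_camera("side");cv2.imwrite("pics/s11.png",cv2.resize(im[130:320,180:400,::-1],None,fx=3,fy=3))
s=bot.read_state();print(s['ee_pos'],s['finger_gap'],s['force'])
go(.4596,-.291,.025,.082)
```

```text
[ 0.46056176 -0.29206641  0.09290549] 0.08523221254576754 [-0.01167047  0.42198979  0.09869303]
slide [-0.09 -0.11  6.79] ang [-0.01 -0.    0.03] |d| 6.8 yaw0 [0.996 0.086]
```

View pics/w11.png

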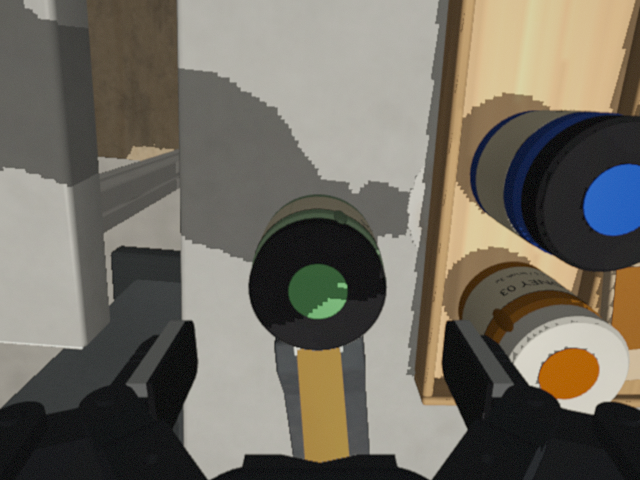

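View pics/s11.png

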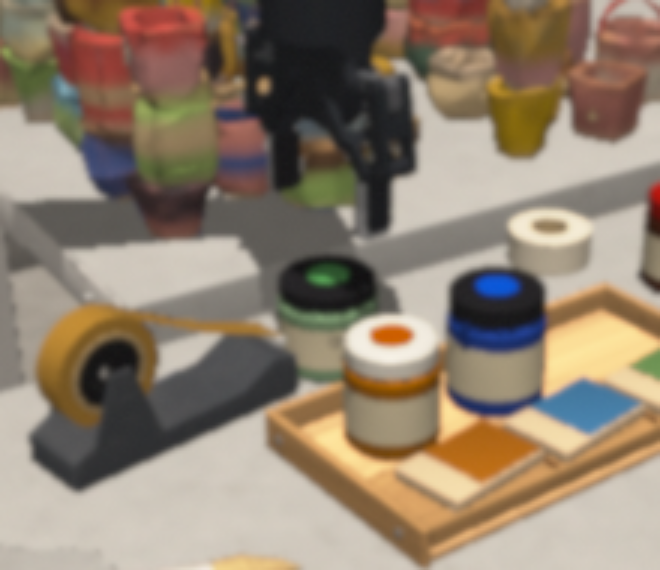

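>>> step_arm:
  deltas:
    - {"slide":[-0.1,-0.1,3],"angular":[0,0,0],"jaw":1}
    - {"slide":[-0.1,-0.1,5],"angular":[0,0,0],"jaw":1}
    - {"slide":[-0.1,-0.1,6.8],"angular":[0,0,0],"jaw":1}
    - {"slide":[-0.1,-0.1,6.8],"angular":[0,0,0],"jaw":1}
    - {"slide":[-0.1,-0.1,6.8],"angular":[0,0,0],"jaw":1}
    - {"slide":[-0.1,-0.1,6.8],"angular":[0,0,0],"jaw":0.3}
    - {"slide":[-0.1,-0.1,6.8],"angular":[0,0,0],"jaw":-0.4}
    - {"slide":[-0.1,-0.1,6.8],"angular":[0,0,0],"jaw":-0.4}
    - {"slide":[-0.1,-0.1,6.8],"angular":[0,0,0],"jaw":-0.4}
    - {"slide":[-0.1,-0.1,6.8],"angular":[0,0,0],"jaw":-0.4}
    - {"slide":[-0.1,-0.1,6.8],"angular":[0,0,0],"jaw":-0.4}

```text
t: 14.45
ee_pos: [0.4607, -0.2915, 0.0268]
tcp_rot: [0.0, 0.999, 0.043, 0.002]
force: [-0.1, 0.5, 5.3]
finger_gap: 0.0626
```

Run:
```python
from h import *
c=wcam();im=bot.read_camera("wrist");cv2.imwrite("pics/w12.png",im[:,:,::-1])
np.savez("w12.npz",K=c[0],R=c[1],t=c[2])
s=bot.read_state();print(s['ee_pos'],s['finger_gap'],s['force'])
```

```text
[ 0.46068239 -0.29150261  0.02676122] 0.06235066179478107 [-1.09668232  1.40838072  5.88039695]
```

View pics/w12.png

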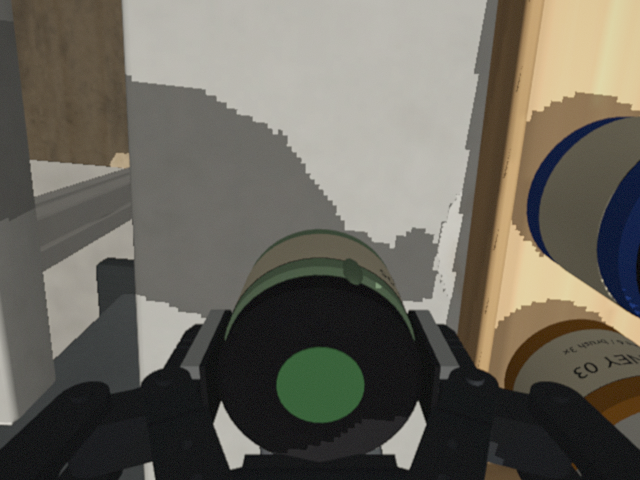

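Run:
```python
from h import *
z=np.load("w12.npz");c=(z['K'],z['R'],z['t']);j=onz(c,(320.5,384.5),.062);e=np.array([.46068,-.29150]);print(j)
t=np.array([.5923,-.3887])+e-j[:2];print(t)
go(t[0],t[1],.15,.082)
```

```text
[ 0.46007522 -0.29110154  0.062     ]
[ 0.59290478 -0.38909846]
slide [ 12.37  10.87 -12.28] ang [ 0.   -0.03  0.03] |d| 20.5 yaw0 [0.996 0.087]
```

>>> step_arm:
  deltas:
    - {"slide":[0,0,-4],"angular":[0,0,0],"jaw":-0.4}
    - {"slide":[0,0,-8],"angular":[0,0,0],"jaw":-0.4}
    - {"slide":[0,0,-12.3],"angular":[0,0,0],"jaw":-0.4}
    - {"slide":[0,0,-12.3],"angular":[0,0,0],"jaw":-0.4}
    - {"slide":[4,3.5,-12.3],"angular":[0,0,0],"jaw":-0.4}
    - {"slide":[8,7,-12.3],"angular":[0,0,0],"jaw":-0.4}
    - {"slide":[12,10.5,-12.3],"angular":[0,0,0],"jaw":-0.4}
    - {"slide":[12.4,10.9,-12.3],"angular":[0,0,0],"jaw":-0.4}
    - {"slide":[12.4,10.9,-12.3],"angular":[0,0,0],"jaw":-0.4}

```text
t: 15.4
ee_pos: [0.594, -0.3902, 0.1476]
tcp_rot: [-0.001, 0.999, 0.043, 0.001]
force: [-1.5, 1.2, -2.3]
finger_gap: 0.0623
```

Run:
```python
from h import *
s=bot.read_state();print(s['ee_pos'],s['finger_gap'],s['force'])
go(.5929,-.3891,.0348,.082)
```

```text
[ 0.59397303 -0.39022653  0.14761797] 0.06230495665387627 [-1.45421229  1.16612367 -2.25781454]
slide [-0.12 -0.11 11.28] ang [-0.01 -0.01  0.02] |d| 11.3 yaw0 [0.996 0.085]
```

>>> step_arm:
  deltas:
    - {"slide":[-0.1,-0.1,3],"angular":[0,0,0],"jaw":-0.4}
    - {"slide":[-0.1,-0.1,6],"angular":[0,0,0],"jaw":-0.4}
    - {"slide":[-0.1,-0.1,8.5],"angular":[0,0,0],"jaw":-0.4}
    - {"slide":[-0.1,-0.1,9.8],"angular":[0,0,0],"jaw":-0.4}
    - {"slide":[-0.1,-0.1,9.8],"angular":[0,0,0],"jaw":-0.4}
    - {"slide":[-0.1,-0.1,9.8],"angular":[0,0,0],"jaw":-0.4}

```text
t: 16.0
ee_pos: [0.5935, -0.3893, 0.0508]
tcp_rot: [-0.0, 0.999, 0.043, 0.002]
force: [0.6, -0.6, -2.1]
finger_gap: 0.0622
```

Run:
```python
from h import *
im=bot.read_camera("wrist");cv2.imwrite("pics/w13.png",im[:,:,::-1])
s=bot.read_state();print(s['ee_pos'],s['finger_gap'],s['force'])
go(.5929,-.3891,.0348,.082)
```

```text
[ 0.59397133 -0.38956364  0.05156938] 0.06261274800558878 [-0.56155067  0.64010301 -0.88036243]
slide [-0.11 -0.06  1.68] ang [ 0.01 -0.03  0.03] |d| 1.7 yaw0 [0.996 0.086]
```

View pics/w13.png

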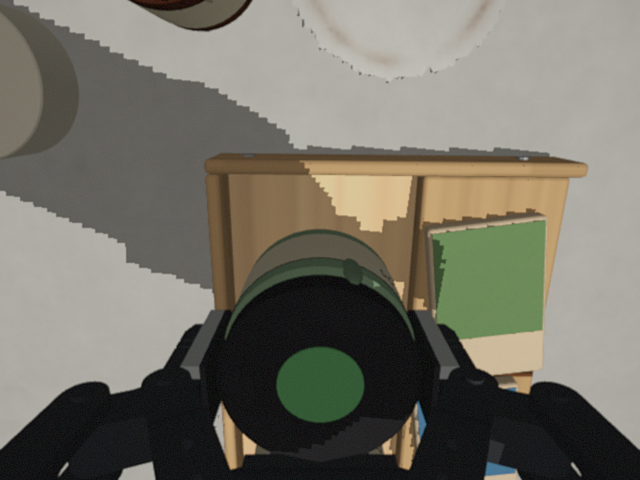

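>>> step_arm:
  deltas:
    - {"slide":[-0.1,-0.05,0.7],"angular":[0,0,0],"jaw":-0.4}
    - {"slide":[-0.1,-0.05,1.4],"angular":[0,0,0],"jaw":-0.4}
    - {"slide":[-0.1,-0.05,1.7],"angular":[0,0,0],"jaw":-0.4}
    - {"slide":[-0.1,-0.05,1.7],"angular":[0,0,0],"jaw":-0.4}
    - {"slide":[-0.1,-0.05,1.7],"angular":[0,0,0],"jaw":-0.4}

```text
t: 16.55
ee_pos: [0.5929, -0.3891, 0.0349]
tcp_rot: [0.0, 0.999, 0.043, 0.002]
force: [-2.0, 0.8, 2.8]
finger_gap: 0.0625
```

>>> step_arm:
  deltas:
    - {"slide":[0,0,0],"angular":[0,0,0],"jaw":0.6}
    - {"slide":[0,0,0],"angular":[0,0,0],"jaw":1}
    - {"slide":[0,0,0],"angular":[0,0,0],"jaw":1}
    - {"slide":[0,0,0],"angular":[0,0,0],"jaw":1}
    - {"slide":[0,0,-2],"angular":[0,0,0],"jaw":1}
    - {"slide":[0,0,-5],"angular":[0,0,0],"jaw":1}
    - {"slide":[0,0,-9],"angular":[0,0,0],"jaw":1}
    - {"slide":[0,0,-12],"angular":[0,0,0],"jaw":1}
    - {"slide":[0,0,-12],"angular":[0,0,0],"jaw":1}
    - {"slide":[0,0,-12],"angular":[0,0,0],"jaw":1}

```text
t: 17.55
ee_pos: [0.5927, -0.389, 0.1559]
tcp_rot: [0.0, 0.999, 0.043, 0.003]
force: [-0.6, -0.3, 0.1]
finger_gap: 0.0856
```

Run:
```python
from h import *
c=wcam();im=bot.read_camera("wrist");cv2.imwrite("pics/w14.png",im[:,:,::-1])
s=bot.read_state();print(s['ee_pos'],s['finger_gap'],s['force'])
go(.6687,-.2490,.08,.082)
np.savez("w14.npz",K=c[0],R=c[1],t=c[2])
```

```text
[ 0.59196501 -0.38868593  0.1542959 ] 0.0854751960211795 [-0.41081544  0.28566739 -0.27781989]
slide [  8.82 -13.26   7.47] ang [-0.   -0.03  0.03] |d| 17.6 yaw0 [0.996 0.086]
```

View pics/w14.png

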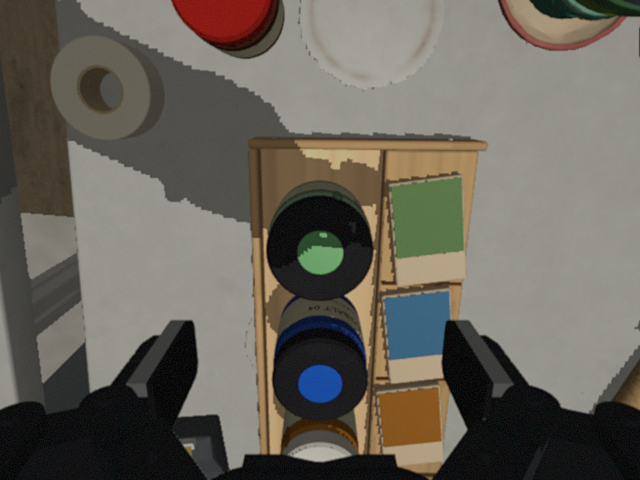

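>>> step_arm:
  deltas:
    - {"slide":[3,-4,0],"angular":[0,0,0],"jaw":1}
    - {"slide":[6,-8,0],"angular":[0,0,0],"jaw":1}
    - {"slide":[8.8,-12,0],"angular":[0,0,0],"jaw":1}
    - {"slide":[8.8,-13.3,0],"angular":[0,0,0],"jaw":1}
    - {"slide":[8.8,-13.3,3],"angular":[0,0,0],"jaw":1}
    - {"slide":[8.8,-13.3,7.4],"angular":[0,0,0],"jaw":1}
    - {"slide":[8.8,-13.3,7.4],"angular":[0,0,0],"jaw":1}
    - {"slide":[8.8,-13.3,7.4],"angular":[0,0,0],"jaw":1}

```text
t: 18.4
ee_pos: [0.6675, -0.2491, 0.0794]
tcp_rot: [-0.0, 0.999, 0.043, -0.0]
force: [0.1, -1.1, 1.0]
finger_gap: 0.0856
```

Run:
```python
from h import *
c=wcam();im=bot.read_camera("wrist");cv2.imwrite("pics/w15.png",im[:,:,::-1])
s=bot.read_state();print(s['ee_pos'],s['finger_gap'],s['force'])
np.savez("w15.npz",K=c[0],R=c[1],t=c[2])
go(.6687,-.2490,.006,.082)
u=proj(c,np.array([.6687,-.249,.026]));print(u)
```

```text
[ 0.66897919 -0.24943534  0.08156723] 0.0855121315042938 [ 0.30242099 -0.18823393  0.76582248]
slide [-0.05 -0.05  7.56] ang [ 0.01 -0.03  0.03] |d| 7.6 yaw0 [0.996 0.086]
[[320.84364717 269.14602756]]
```

View pics/w15.png

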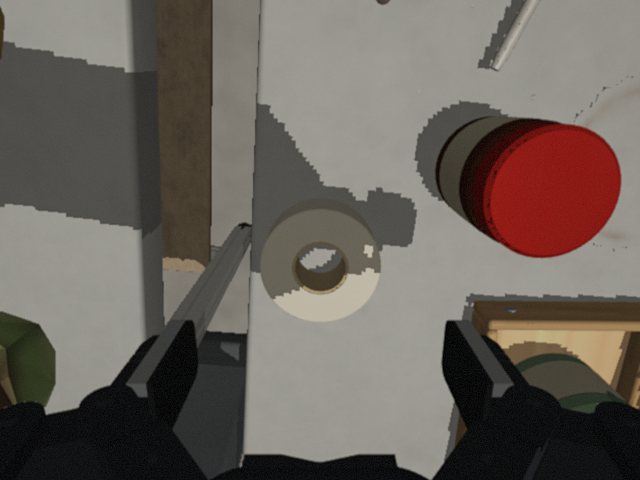

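>>> step_arm:
  deltas:
    - {"slide":[-0.05,-0.05,3],"angular":[0,0,0],"jaw":1}
    - {"slide":[-0.05,-0.05,5.5],"angular":[0,0,0],"jaw":1}
    - {"slide":[-0.05,-0.05,7.3],"angular":[0,0,0],"jaw":1}
    - {"slide":[-0.05,-0.05,7.5],"angular":[0,0,0],"jaw":1}
    - {"slide":[-0.05,-0.05,7.5],"angular":[0,0,0],"jaw":1}
    - {"slide":[-0.05,-0.05,7.5],"angular":[0,0,0],"jaw":0.3}
    - {"slide":[-0.05,-0.05,7.5],"angular":[0,0,0],"jaw":-0.4}
    - {"slide":[-0.05,-0.05,7.5],"angular":[0,0,0],"jaw":-0.4}
    - {"slide":[-0.05,-0.05,7.5],"angular":[0,0,0],"jaw":-0.4}
    - {"slide":[-0.05,-0.05,7.5],"angular":[0,0,0],"jaw":-0.4}
    - {"slide":[-0.05,-0.05,7.5],"angular":[0,0,0],"jaw":-0.4}
  grip_force: 25

```text
t: 19.55
ee_pos: [0.67, -0.2494, 0.009]
tcp_rot: [0.001, 0.999, 0.043, 0.004]
force: [-1.0, -0.2, 6.1]
finger_gap: 0.0579
```

Run:
```python
from h import *
c=wcam();im=bot.read_camera("wrist");cv2.imwrite("pics/w16.png",im[:,:,::-1])
s=bot.read_state();print(s['ee_pos'],s['finger_gap'],s['force'])
np.savez("w16.npz",K=c[0],R=c[1],t=c[2])
```

```text
[ 0.67002693 -0.24941973  0.00900902] 0.05827635746129347 [-1.54324442  0.73184227  6.03659301]
```

View pics/w16.png

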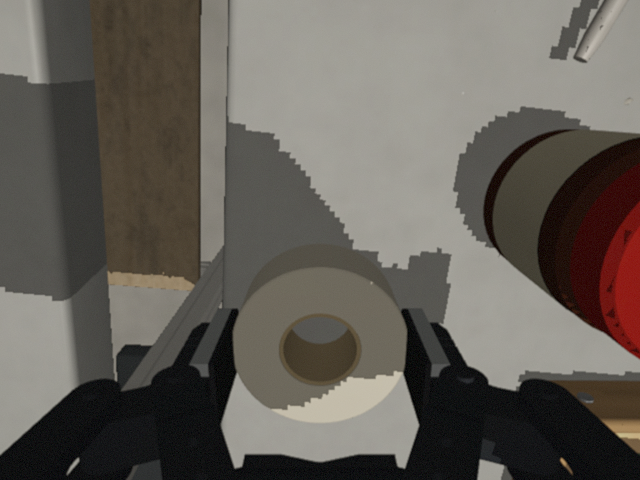

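Run:
```python
from h import *
def L(n):
    z=np.load(n);return z['K'],z['R'],z['t']
r=onz(L('w16.npz'),(319.5,346),.026);e=np.array([.67003,-.24942])
b1=onz(L('w10.npz'),(320.5,109),.083);b2=onz(L('w14.npz'),(320.5,383.5),.083);b3=onz(L('w11.npz'),(616,199.5),.083)
g=onz(L('w14.npz'),(320.5,253),.070)
print(r,b1,b2,b3,g)
b=(b1+b2)/2
t=b[:2]+e-r[:2];print(t)
go(t[0],t[1],.18,.082)
```

```text
[ 0.67112309 -0.24856868  0.026     ] [ 0.51414912 -0.39567454  0.083     ] [ 0.51426787 -0.39582877  0.083     ] [ 0.5142902  -0.39361904  0.083     ] [ 0.5914     -0.38917358  0.07      ]
[ 0.51311541 -0.39660297]
slide [-16.78  13.35 -17.19] ang [ 0.02 -0.05  0.03] |d| 27.5 yaw0 [0.996 0.087]
```

>>> step_arm:
  deltas:
    - {"slide":[0,0,-4],"angular":[0,0,0],"jaw":-0.4}
    - {"slide":[0,0,-8],"angular":[0,0,0],"jaw":-0.4}
    - {"slide":[0,0,-12],"angular":[0,0,0],"jaw":-0.4}
    - {"slide":[0,0,-17],"angular":[0,0,0],"jaw":-0.4}
    - {"slide":[0,0,-17],"angular":[0,0,0],"jaw":-0.4}
    - {"slide":[-4,3,-17],"angular":[0,0,0],"jaw":-0.4}
    - {"slide":[-8,6,-17],"angular":[0,0,0],"jaw":-0.4}
    - {"slide":[-12,9.5,-17],"angular":[0,0,0],"jaw":-0.4}
    - {"slide":[-15.5,12.5,-17],"angular":[0,0,0],"jaw":-0.4}
    - {"slide":[-16.8,13.3,-17],"angular":[0,0,0],"jaw":-0.4}
    - {"slide":[-16.8,13.3,-17],"angular":[0,0,0],"jaw":-0.4}
    - {"slide":[-16.8,13.3,-17],"angular":[0,0,0],"jaw":-0.4}

```text
t: 20.8
ee_pos: [0.5131, -0.3961, 0.1781]
tcp_rot: [0.001, 0.999, 0.043, 0.004]
force: [0.3, 0.7, -0.4]
finger_gap: 0.058
```

Run:
```python
from h import *
c=wcam();im=bot.read_camera("wrist");cv2.imwrite("pics/w17.png",im[:,:,::-1])
s=bot.read_state();print(s['ee_pos'],s['finger_gap'],s['force'])
go(.5134,-.3966,.102,.082)
```

```text
[ 0.51364365 -0.39560348  0.17805087] 0.05799858541255093 [-0.08061261 -0.01999717 -0.64591512]
slide [-0.09  0.08  7.6 ] ang [ 0.02 -0.06  0.04] |d| 7.6 yaw0 [0.996 0.087]
```

View pics/w17.png

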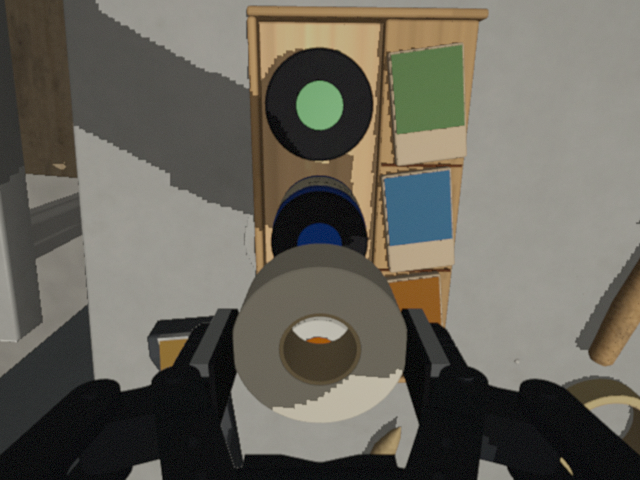

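>>> step_arm:
  deltas:
    - {"slide":[0,0.08,3],"angular":[0,-0.05,0],"jaw":-0.4}
    - {"slide":[0,0.08,6],"angular":[0,-0.05,0],"jaw":-0.4}
    - {"slide":[0,0.08,7.6],"angular":[0,-0.05,0],"jaw":-0.4}
    - {"slide":[0,0.08,7.6],"angular":[0,-0.05,0],"jaw":-0.4}
    - {"slide":[0,0.08,7.6],"angular":[0,-0.05,0],"jaw":-0.4}
    - {"slide":[0,0.08,7.6],"angular":[0,-0.05,0],"jaw":-0.4}

```text
t: 21.45
ee_pos: [0.5159, -0.3965, 0.1036]
tcp_rot: [0.002, 0.999, 0.044, 0.002]
force: [0.4, 0.3, -1.1]
finger_gap: 0.0581
```

Run:
```python
from h import *
im=bot.read_camera("side");cv2.imwrite("pics/s18.png",cv2.resize(im[130:330,250:440,::-1],None,fx=3,fy=3))
im=bot.read_camera("scene");cv2.imwrite("pics/c18.png",cv2.resize(im[160:300,220:420,::-1],None,fx=4,fy=4))
s=bot.read_state();print(s['ee_pos'],s['finger_gap'],s['force'])
go(.5134,-.3966,.092,.082)
```

```text
[ 0.5153982  -0.39666367  0.10361729] 0.05777069518986936 [ 0.33968358  0.12050409 -1.73950317]
slide [-0.2  -0.03  1.16] ang [ 0.03 -0.02  0.04] |d| 1.2 yaw0 [0.996 0.088]
```

View pics/s18.png

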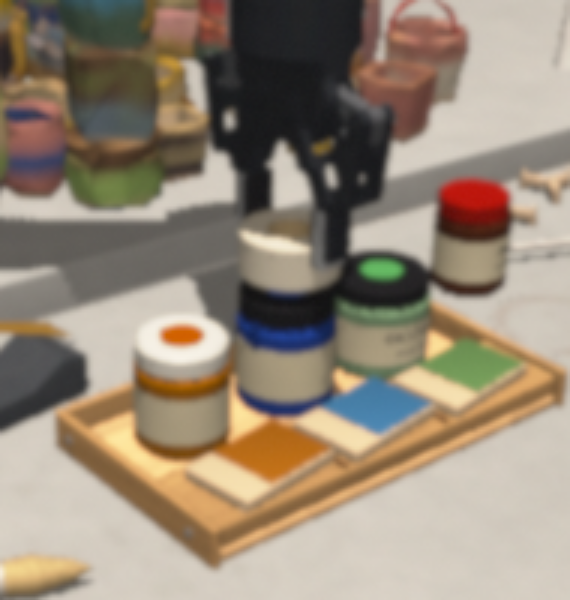

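View pics/c18.png

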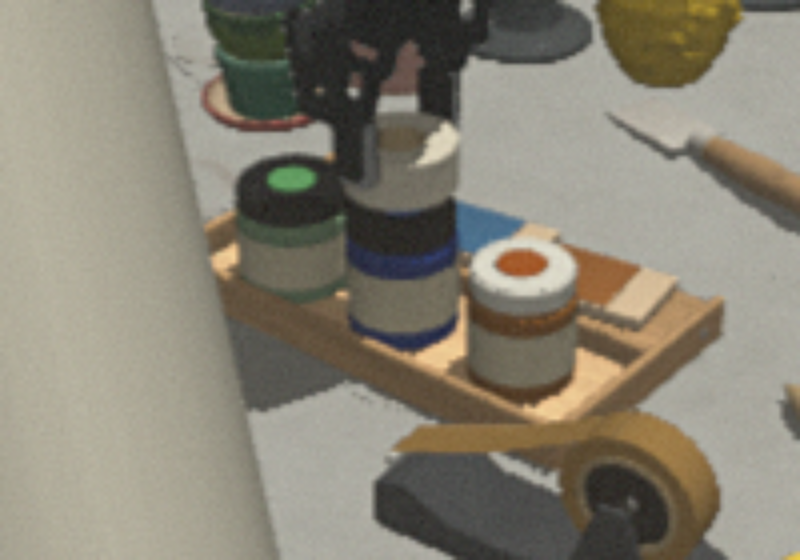

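The roll hangs directly above the blue jar's lid; both side views agree. Lowering gently.

>>> step_arm:
  deltas:
    - {"slide":[-0.2,0,0.3],"angular":[0,0,0],"jaw":-0.4}
    - {"slide":[-0.2,0,0.6],"angular":[0,0,0],"jaw":-0.4}
    - {"slide":[-0.2,0,0.9],"angular":[0,0,0],"jaw":-0.4}
    - {"slide":[-0.2,0,1.0],"angular":[0,0,0],"jaw":-0.4}
    - {"slide":[-0.2,0,1.0],"angular":[0,0,0],"jaw":-0.4}

```text
t: 22.05
ee_pos: [0.5132, -0.3969, 0.0932]
tcp_rot: [0.002, 0.999, 0.044, 0.001]
force: [-0.1, -0.2, -0.4]
finger_gap: 0.0581
```

Run:
```python
from h import *
go(.5134,-.3966,.092,.082);print(bot.read_state()['force'])
```

```text
slide [ 0.02 -0.02  0.12] ang [ 0.03 -0.02  0.04] |d| 0.1 yaw0 [0.996 0.088]
[-0.05753009 -0.17059783 -0.35137088]
```

>>> step_arm:
  deltas:
    - {"slide":[0,0,0.1],"angular":[0,0,0],"jaw":-0.4}
    - {"slide":[0,0,0.15],"angular":[0,0,0],"jaw":-0.4}
    - {"slide":[0,0,0.15],"angular":[0,0,0],"jaw":-0.4}

```text
t: 22.35
ee_pos: [0.5133, -0.397, 0.0921]
tcp_rot: [0.002, 0.999, 0.044, 0.002]
force: [-0.3, -0.3, 1.8]
finger_gap: 0.058
```

Contact. Release slowly, then rise.

>>> step_arm:
  deltas:
    - {"slide":[0,0,0.05],"angular":[0,0,0],"jaw":0.45}
    - {"slide":[0,0,0],"angular":[0,0,0],"jaw":0.6}
    - {"slide":[0,0,0],"angular":[0,0,0],"jaw":1}
    - {"slide":[0,0,0],"angular":[0,0,0],"jaw":1}
    - {"slide":[0,0,0],"angular":[0,0,0],"jaw":1}
    - {"slide":[0,0,-1],"angular":[0,0,0],"jaw":1}
    - {"slide":[0,0,-3],"angular":[0,0,0],"jaw":1}
    - {"slide":[0,0,-7],"angular":[0,0,0],"jaw":1}
    - {"slide":[0,0,-12],"angular":[0,0,0],"jaw":1}
    - {"slide":[-5,0,-15],"angular":[0,0,0],"jaw":1}
    - {"slide":[-5,0,-15],"angular":[0,0,0],"jaw":1}
    - {"slide":[-5,0,-15],"angular":[0,0,0],"jaw":1}

```text
t: 23.55
ee_pos: [0.4624, -0.4012, 0.2443]
tcp_rot: [0.003, 0.999, 0.043, 0.003]
force: [-0.3, 0.1, -0.9]
finger_gap: 0.0853
```

Run:
```python
from h import *
c=wcam();im=bot.read_camera("wrist");cv2.imwrite("pics/w19.png",im[:,:,::-1])
np.savez("w19.npz",K=c[0],R=c[1],t=c[2])
im=bot.read_camera("side");cv2.imwrite("pics/s19.png",cv2.resize(im[160:330,250:440,::-1],None,fx=4,fy=4,interpolation=cv2.INTER_CUBIC))
s=bot.read_state();print(s['ee_pos'],s['finger_gap'],s['force'])
```

```text
[ 0.4629263  -0.40051677  0.24116413] 0.08512109007791327 [-0.34108886  0.8313314  -0.94674079]
```

View pics/w19.png

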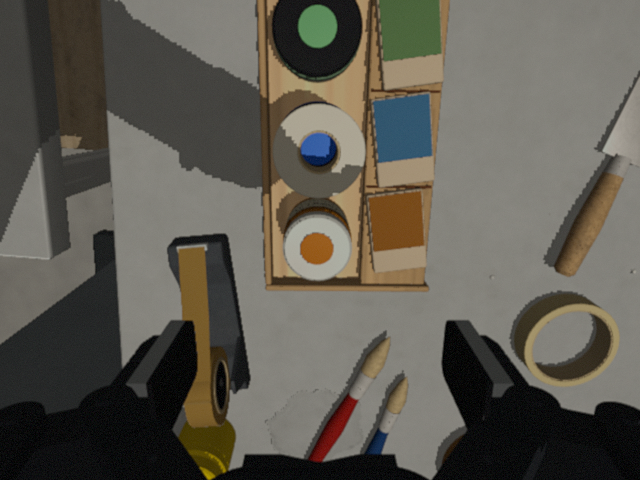

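View pics/s19.png

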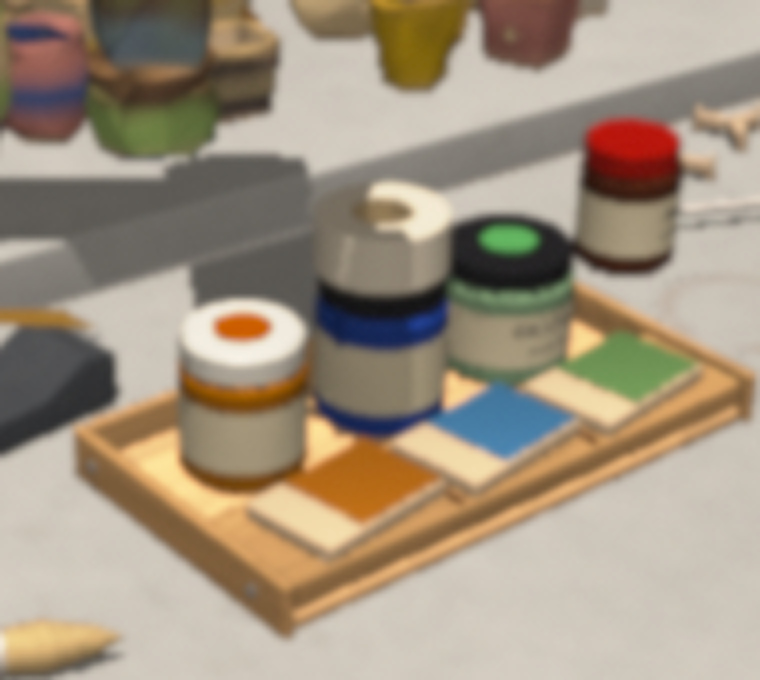

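Run:
```python
from h import *
z=np.load('w19.npz');c=(z['K'],z['R'],z['t'])
for n,u,h in(('roll',(320,149.5),.109),('green',(317.5,26),.07),('amber',(317,249),.076)):print(n,onz(c,u,h))
print(bot.read_state()['t'],bot.job_done())
```

```text
roll [ 0.51411823 -0.39720858  0.109     ]
green [ 0.59178016 -0.38904249  0.07      ]
amber [ 0.43597389 -0.40197617  0.076     ]
the job is handed in; nothing more can be done
23.65 None
```

The three jars are standing upright in the trough and the roll of labels is on the middle one. I handed the job in at 23.65 s of the 106 s allowed; no verdict was reported.

- **Jars:** the tiles run green, blue, amber, so the blue jar is the one in the middle. Measured from the wrist camera, all three jar centres are within about 1 mm of my target spots.
- **Tile centres:** for blue and amber these measured about 69.5 mm behind the trough's centre line, against the 72 mm given. That would shift the ideal spots about 2.5 mm towards the lip, so those jars are within about 2 mm front to back. I took the 72 mm figure as right and left the jars centred.
- **Roll:** it lies flat on the blue jar's lid, about 1.5 mm off its centre.
- **Other things:** the gripper was clear and open at hand-in. The red-lidded jar was not touched, and I saw no sign that it had moved. The yellow look-alike was left alone.

**Checks that disagreed:**
- My first rack estimate was a few millimetres off from the wrist view, so I refitted it before placing anything.
- The tiles looked turned about 7° against the rack. I used their centres and the rack's own axes.
- The gripper opening read about 2 mm under each jar's body diameter and the roll's; every grip held.

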